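# Clamp the guard rail and stack the mortar prisms to dry

## Task

Make up the drying stand. First clamp its guard rail: take both U-bolts off the wooden keeper and slip each over the rail so that its two legs pass through the two holes of a bracket and its saddle lies fully home on the rail, one U-bolt at each bracket. Then stack the whole mortar prisms (four or five, lying singly to the right of the board; not those piled up at the back) on the stand's board, two to a layer along opposite edges of the board, flush with its edges: the bottom layer parallel to the rail, each further layer crosswise to the one below; an odd last prism lies along either edge. Leave the pale tin behind the stand and the brass weight behind the prisms alone.

Things in the scene. Friction and masses are not known exactly. Their poses are not given: they have to be found in the camera images.
- board_top (a point): centre of the top face of the drying stand's square wooden board (164x164 mm, top 20 mm above the worktop, fixed, turned a little). x runs parallel to the guard rail, y points from the board to the rail, z up. The square aluminium rail (30x30 mm section, 240 mm long, top 90 mm above the worktop) runs along x at y = +155 mm on two grey brackets
- seat_near (a point): on the middle line of the rail's top face, over the bracket nearer the robot (board x = -65 mm); axes as board_top. The bracket plate (44 mm along the rail, 90 mm across, 10 mm thick) has its top 30 mm below this point and two vertical through holes, 13 mm across, at y = +/-26 mm, with 44 mm free below the plate
- seat_far (a point): the same point over the farther bracket, which is alike (board x = +65 mm)
- ubolt_a: steel U-bolt, 0.25 kg, two alike: flat saddle plate (22 mm in x, 64 mm in y, 8 mm thick) and two round legs, 9 mm thick with round ends, at y = +/-26 mm, reaching 62 mm below the saddle's underside. Origin: middle of the saddle's underside; z up. It waits astride a wooden keeper bar 28 mm wide, top 80 mm above the worktop. Seated, its underside lies on the rail's top
- ubolt_a_grip (a point): point to grip that U-bolt: inside its upright tab (14 mm thick in x, 30 mm wide in y, top 50 mm above the saddle's underside), 36 mm above the saddle's underside; same axes: grip across the 14 mm, along x
- ubolt_b: steel U-bolt, 0.25 kg, two alike: flat saddle plate (22 mm in x, 64 mm in y, 8 mm thick) and two round legs, 9 mm thick with round ends, at y = +/-26 mm, reaching 62 mm below the saddle's underside. Origin: middle of the saddle's underside; z up. It waits astride a wooden keeper bar 28 mm wide, top 80 mm above the worktop. Seated, its underside lies on the rail's top
- ubolt_b_grip (a point): point to grip that U-bolt: inside its upright tab (14 mm thick in x, 30 mm wide in y, top 50 mm above the saddle's underside), 36 mm above the saddle's underside; same axes: grip across the 14 mm, along x
- bar_1_mid (a point): centre of a grey mortar prism (160x40x40 mm, about 0.58 kg), all alike; its long axis is x. Lying on the worktop this point is 20 mm up. One of the five may be absent
- bar_2_mid (a point): centre of a grey mortar prism (160x40x40 mm, about 0.58 kg), all alike; its long axis is x. Lying on the worktop this point is 20 mm up. One of the five may be absent
- bar_3_mid (a point): centre of a grey mortar prism (160x40x40 mm, about 0.58 kg), all alike; its long axis is x. Lying on the worktop this point is 20 mm up. One of the five may be absent
- bar_4_mid (a point): centre of a grey mortar prism (160x40x40 mm, about 0.58 kg), all alike; its long axis is x. Lying on the worktop this point is 20 mm up. One of the five may be absent
- bar_5_mid (a point): centre of a grey mortar prism (160x40x40 mm, about 0.58 kg), all alike; its long axis is x. Lying on the worktop this point is 20 mm up. One of the five may be absent
- tin: bystander: round pale sample tin, 67 mm across, 62 mm high; origin at the centre of its underside; leave it alone
- brass_weight: bystander: brass weight with a knob, 35 mm across, 46 mm high; origin at the centre of its underside; leave it alone
Things that resemble listed ones, but are neither listed nor needed, are in the scene too. Leave any green or purple look-alike of the ubolt_a alone.

How it is judged:
By the outcome, as a careful person would: the job done as asked, in the order asked, and still so for the second after the job is handed in, with the robot touching nothing.
Of bar_1, bar_2, bar_3, bar_4, bar_5 only 4 to 5 are there at a start; the rules pass over those that are not, and their reading is None.
At some moment in a run one of bar_1, bar_2, bar_3, bar_4, bar_5 may be knocked a few centimetres aside while the robot is not near it.
It also fails if it takes over 210 s, if anything falls off the work surface, if the arm or the gripper's body presses on something with over 40 N, if the wrist force passes 120 N, or if a joint passes its speed limit or range.

## Robot

A 6-joint arm with a two-finger parallel gripper is mounted at the origin on a cart in front of the work surface, level with it; the furniture and walls round the work are solid. World frame = base frame: x ahead of the robot, y to its left, z up, the work surface at z = 0. Lengths are in m, angles in rad, forces in N, time in s.
With the tool pointing down it reaches from about 0.425 to 0.95 m from the base axis. Payload 3.5 kg.
Tool frame: the origin (TCP) lies at the very end of the fingers, on their centre line; the grasp point (between the pads) lies 19 mm behind it; z points along the fingers, y is the line along which they close (so a half turn about z gives the same grasp; the last joint's range is limited). The gripper opens to 85 mm and grips with 20 to 120 N. Pads are 22 mm wide; open, the fingers measure 114 mm over their backs; the gripper's body (76 mm by 85 mm) begins 54 mm behind the grasp point. The pads swing forward as they close: fully open they stand 13 mm farther back than shut.
Start: joints at [1.113, 0.286, 1.577, -0, 1.279, -0.15], TCP at [0.204, 0.643, 0.231] pointing down, gripper open.
Joint ranges: [-2.77, 2.77], [-0.9, 2.22], [0.21, 2.48], [-1.53, 4.67], [0.24, 2.81], [-2.84, 2.84]. Speed limits (rad/s): [2.79, 2.79, 3.14, 3.14, 3.14, 3.14].

## Interface

Orientations are given as a unit quaternion [x, y, z, w].
In Python, from plant import ctrl gives the robot as it stands.
- The arm moves only by the tool carry_out, never from a script. Its argument "deltas" is one flat list of numbers, 6 for each row, row after row: the shift along the tool's x, y, z in m, then the turn, a rotation vector about the tool's x, y, z in rad. A call has 1 to 5 rows; each row is the pose to reach, as a shift and turn from the pose commanded when the call began, along the tool's axes at that moment; what a row does not reach only later rows make up. A row lasts 1/8 s, in which the tool goes at most 62.5 mm and 10.7 degrees, less where a joint would pass 70% of its speed; a pose out of reach is approached as far as the arm can. A call with a gripper value outside its range is refused whole. "grip" is the opening in per cent of the stroke, from 0 (shut) to 100 (fully open), set as the call begins (left out, the last holds). The fingers move at their own pace and stop on an object; "grip_force" is the grip in N (left out, the last holds). Time passes only in rows, so rows that repeat a pose let the fingers close. It gives the time, the measured TCP pose, the force, the opening and the grip force at its end, in the units of the state.
- ctrl.get_state(): the state, without advancing time (a new reading comes with each control period).
- ctrl.read_camera(name): name is "side" or "top" or "wrist"; returns (picture, depth): 384x512x3 uint8, red, green, blue; 384x512 float32, m along the optical axis (not along the pixel's ray), 0 where there is no reading.
- ctrl.camera_model(name): a dict with "intrinsics" (3x3 intrinsics, pixels), "k1" (the pictures are not rectified: a ray, as slopes to the right and down, at radius r is drawn at 1 + k1 r^2 times it, then the intrinsics apply), "extrinsics" (4x4, takes a point from world to camera coordinates); the wrist camera has in their place "hand_eye" (4x4, takes a point from camera to tool coordinates, whose origin is the TCP and whose axes are the flange's). Camera axes: x right, y down, z forward; pixel columns grow to the right and rows downward; lengths in m; the calibration is good to about 2 mm. A picture is of the moment at which its call begins: read the wrist's pose just before it. camera_model takes no time and is no camera call.
- ctrl.sign_off(): hands the job in; it is judged then, once.
Trained networks look in the newest picture that a camera, given by its name, has taken for a name from the list of things; names that differ only in an ending like _2 or _b are one class to them, and where a whole thing is asked for, a point or a joint stands for the part that bears it (a point fixed in the world has none). Each returns a list of dicts, best first, with "score" (0 to 1); they miss things now and then, are a little off and sometimes report something else, mostly with a low value. They report only what shows in the picture. A call takes as long as a camera call. They do not tell look-alikes from the thing itself.
- ctrl.find_in(camera, query): "uv" ([column, row] in pixels, amid what is visible of it).
The state is a dict: "time": time; "qpos": joint angles; "dq": joint speeds; "joint_efforts": joint torques, N m; "eef_pos": TCP position; "tcp_rot": TCP orientation; "contact_force": force on the tool from outside, world axes, zero at the start; "wrist_torque": the same for the moment, N m; "opening": opening from 0.0 (shut) to 1.0 (fully open); "finger_force": force on a finger pad.
Only numpy, scipy, OpenCV 4.12 (cv2) and the standard library are available. Lean on these libraries where they do the work, as an engineer would, in place of code of your own. Each camera call takes 0.05 s, during which the arm holds its last target. There are 200 camera calls.

## Working session

There is one attempt and no reset: what is moved stays moved. The work goes in short steps, Python scripts to look and compute and a tool call to move; the robot and the scene stay as the last step left them, time stands still between calls to the robot, and variables do not carry over. Pictures are saved under pics/ and viewed, at most 14 in all, crops included, and the job is handed in when it is done.

Besides the shell and the picture viewer there is one more tool, called after "Emit:" as name(argument=value, ...), one argument or row to a line, values as JSON. carry_out: Moves the arm, as the interface text tells. Its arguments: {"type":"object","properties":{"deltas":{"type":"array"},"grip":{"type":"number"},"grip_force":{"type":"number"}},"required":["deltas"]}

```bash
ls; mkdir -p pics; cat > h.py <<'E'
import numpy as np, cv2
from scipy.spatial.transform import Rotation as R
from plant import ctrl
def snap(n):
    s=ctrl.get_state(); p,d=ctrl.read_camera(n); return s,p,d
def cam(n,s=None):
    m=ctrl.camera_model(n); K=np.array(m["intrinsics"]); k=m["k1"]
    if "extrinsics" in m: T=np.linalg.inv(np.array(m["extrinsics"]))
    else:
        W=np.eye(4);W[:3,:3]=R.from_quat(s["tcp_rot"]).as_matrix();W[:3,3]=s["eef_pos"]; T=W@np.array(m["hand_eye"])
    return K,k,T
def rays(uv,K,k):
    uv=np.asarray(uv,float).reshape(-1,1,2)
    return cv2.undistortPoints(uv,K,np.array([k,0,0,0,0.]))[:,0]
def cloud(d,K,k,T):
    h,w=d.shape; u,v=np.meshgrid(np.arange(w),np.arange(h))
    r=rays(np.stack([u,v],-1).reshape(-1,2),K,k); z=d.reshape(-1,1)
    P=np.hstack([r*z,z])@T[:3,:3].T+T[:3,3]; P[z[:,0]==0]=np.nan
    return P.reshape(h,w,3)
def atz(uv,z,K,k,T):
    r=rays(uv,K,k); D=np.hstack([r,np.ones((len(r),1))])@T[:3,:3].T; o=T[:3,3]
    return o+D*((z-o[2])/D[:,2:])
def proj(P,K,k,T):
    Q=(np.asarray(P).reshape(-1,3)-T[:3,3])@T[:3,:3]; q=Q[:,:2]/Q[:,2:]
    q=q*(1+k*(q**2).sum(1,keepdims=True)); return q@K[:2,:2].T+K[:2,2]
E
python3 - <<'E'
from h import *
for n in("top","side"):
    s,p,d=snap(n); cv2.imwrite(f"pics/{n}0.png",p[...,::-1]); np.savez(f"{n}0.npz",p=p,d=d)
    K,k,T=cam(n); print(n,K[0,0],k,T.round(3).tolist())
    for q in("board_top","seat_near","ubolt_a","ubolt_a_grip","bar_1_mid","tin","brass_weight"):
        print(q,[(np.round(x["uv"]).tolist(),round(x["score"],2)) for x in ctrl.find_in(n,q)])
s=ctrl.get_state();print(s)
print(ctrl.camera_model("wrist"))
E
```

```text
pics
top 349.3416441637744 0.005059683238543131 [[-0.015, -0.983, 0.182, 0.397], [-1.0, 0.014, -0.008, 0.061], [0.006, -0.182, -0.983, 1.212], [0.0, 0.0, 0.0, 1.0]]
board_top [([235.0, 198.0], 0.98)]
seat_near [([236.0, 194.0], 0.67)]
ubolt_a [([111.0, 245.0], 0.65), ([108.0, 212.0], 0.65), ([156.0, 202.0], 0.55), ([142.0, 232.0], 0.52)]
ubolt_a_grip [([114.0, 243.0], 0.75)]
bar_1_mid [([385.0, 164.0], 0.72), ([336.0, 236.0], 0.65), ([236.0, 194.0], 0.26)]
tin [([251.0, 139.0], 0.71)]
brass_weight []
side 371.31875691232915 -0.1246803415118161 [[0.965, -0.145, 0.22, 0.272], [-0.263, -0.584, 0.768, -1.094], [0.018, -0.799, -0.602, 0.995], [0.0, 0.0, 0.0, 1.0]]
board_top [([246.0, 198.0], 0.68)]
seat_near [([243.0, 200.0], 0.94)]
ubolt_a [([212.0, 143.0], 0.67), ([224.0, 155.0], 0.66)]
ubolt_a_grip [([261.0, 262.0], 0.61), ([211.0, 138.0], 0.52), ([192.0, 147.0], 0.43)]
bar_1_mid [([225.0, 267.0], 0.71), ([290.0, 196.0], 0.46)]
tin [([291.0, 197.0], 0.86)]
brass_weight [([312.0, 288.0], 0.7)]
{'time': 0.8, 'qpos': array([ 1.11299327e+00,  2.86248099e-01,  1.57670054e+00,  3.47993398e-0
[... 454 characters left out ...]
78, -0.36681017, -0.11074763]), 'wrist_torque': array([-0.064368  , -0.01058675,  0.00312191]), 'finger_force': 0.0, 'opening': 1.0000913193902508}
{'intrinsics': array([[315.0980103 ,   0.        , 257.86849556],
       [  0.        , 315.0980103 , 190.92760926],
       [  0.        ,   0.        ,   1.        ]]), 'k1': -0.028643161572847575, 'hand_eye': array([[ 1.14926553e-03, -9.51469553e-01, -3.07740749e-01,
         7.96416474e-02],
       [ 9.99999327e-01,  1.14262307e-03,  2.01772733e-04,
         3.22035505e-04],
       [ 1.59651068e-04, -3.07740774e-01,  9.51470226e-01,
        -1.42147842e-01],
       [ 0.00000000e+00,  0.00000000e+00,  0.00000000e+00,
         1.00000000e+00]])}
```

```bash
python3 - <<'E'
import cv2
for n in("top","side"):
    p=cv2.imread(f"pics/{n}0.png"); cv2.imwrite(f"pics/{n}0b.png",cv2.resize(p,(800,600),interpolation=cv2.INTER_CUBIC))
E
```

```text
(no output)
```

View pics/top0b.png

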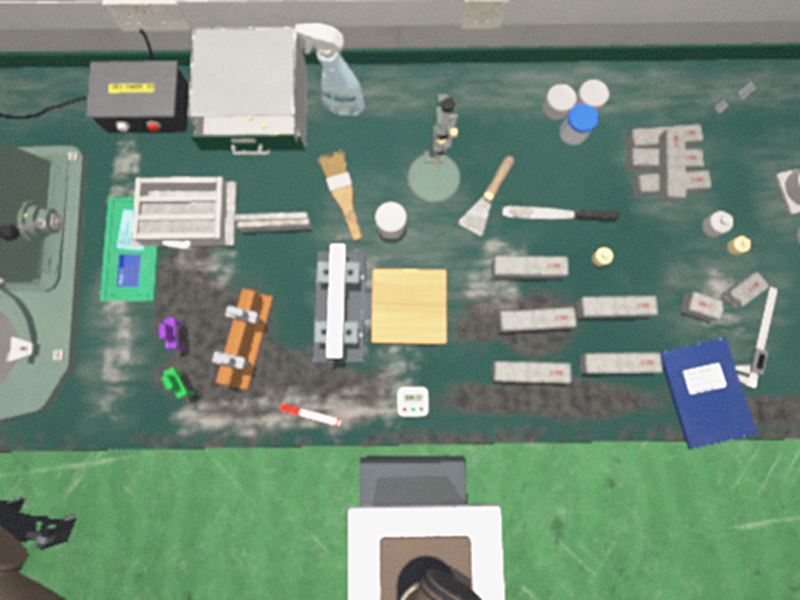

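View pics/side0b.png

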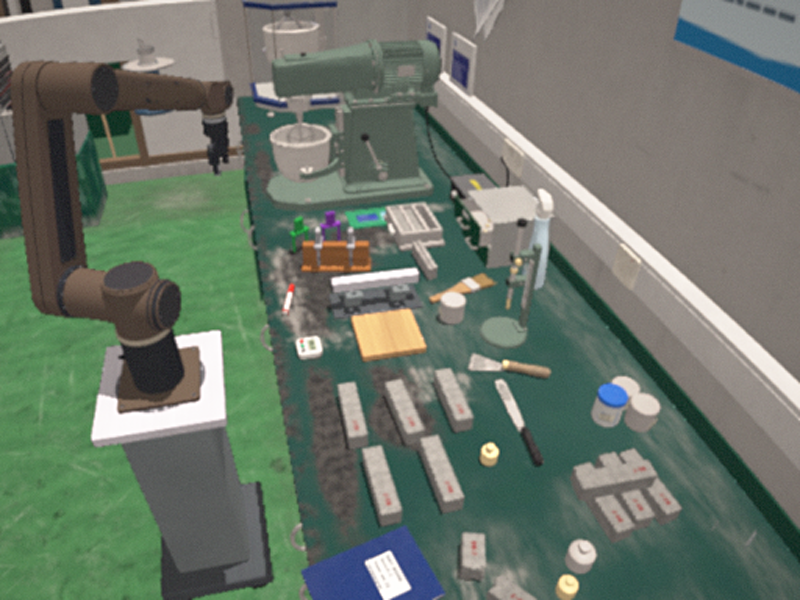

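Top view (800x600 px): the steel U-bolts sit on the keeper at (240,313) and (228,358). Their look-alikes are purple (170,333) and green (175,382). There are five whole prisms, at (531,267), (538,320), (619,307), (532,373) and (622,364). The half prisms at (703,305) and (745,290) and the pile at (675,160) are not wanted. Next I'll measure them.

```bash
cat >> h.py <<'E'
def rects(P,zlo,zhi,reg,res=0.001,minpts=30):
    """min-area rects of cloud points with z in range, within region x0,x1,y0,y1"""
    x0,x1,y0,y1=reg; m=(P[...,2]>zlo)&(P[...,2]<zhi)&(P[...,0]>x0)&(P[...,0]<x1)&(P[...,1]>y0)&(P[...,1]<y1)
    n,l=cv2.connectedComponents(m.astype(np.uint8)); o=[]
    for i in range(1,n):
        q=P[l==i]
        if len(q)<minpts: continue
        (c,sz,a)=cv2.minAreaRect((q[:,:2]*1000).astype(np.float32))
        if sz[0]<sz[1]: sz=sz[::-1]; a+=90
        a=(a+90)%180-90
        o.append((np.round(c,1).tolist(),np.round(sz,1).tolist(),round(a,1),round(float(np.median(q[:,2]))*1000,1),len(q)))
    return o
E
python3 - <<'E'
from h import *
z=np.load("top0.npz");K,k,T=cam("top");P=cloud(z["d"],K,k,T)
for nm,a in dict(worktop=(-.005,.008,(.4,.7,-.8,.8)),prism=(.03,.05,(.35,.85,-.7,-.1)),board=(.013,.028,(.3,.8,-.06,.2)),rail=(.08,.1,(.3,.85,.1,.35)),brk=(.05,.07,(.3,.85,.1,.35)),keeper=(.07,.087,(.3,.85,.3,.7)),ub=(.087,.15,(.3,.85,.3,.7)),tin=(.05,.075,(.6,.9,-.1,.15)),brass=(.02,.06,(.5,.7,-.5,-.3))).items():
    print(nm); [print("  ",r) for r in rects(P,*a,minpts=10)][:0]
E
```

```text
worktop
   ([550.0, -9.7], [1580.7, 300.0], -90.0, -0.2, 27073)
   ([654.0, 154.5], [11.4, 7.9], 84.1, 4.3, 10)
   ([519.2, 157.5], [10.6, 7.2], -89.1, 4.4, 10)
prism
   ([826.2, -531.1], [47.9, 45.7], 3.4, 40.4, 103)
   ([842.6, -638.2], [60.0, 15.5], -86.6, 39.5, 78)
   ([754.7, -676.5], [47.1, 41.3], 6.7, 40.0, 120)
   ([679.6, -412.0], [27.2, 26.4], -64.5, 33.2, 51)
   ([657.7, -246.5], [160.5, 40.2], 89.2, 39.4, 551)
   ([584.4, -690.5], [44.2, 17.9], 0.2, 39.6, 55)
   ([564.3, -625.2], [72.0, 42.3], 69.7, 39.8, 257)
   ([566.4, -435.9], [167.1, 40.5], -89.2, 39.7, 577)
   ([539.9, -254.9], [160.4, 40.4], -87.6, 39.7, 567)
   ([444.0, -431.2], [165.5, 39.9], 89.4, 39.8, 606)
   ([427.0, -236.4], [161.9, 39.7], 88.8, 39.6, 593)
board
   ([763.1, 147.3], [66.3, 19.4], 14.5, 14.4, 42)
   ([740.3, 68.1], [50.7, 16.7], 77.0, 22.4, 28)
   ([575.8, 24.2], [163.1, 161.1], -1.7, 19.2, 2194)
   ([368.5, 18.9], [63.8, 59.2], 89.2, 17.3, 333)
   ([331.4, 187.3], [25.9, 12.5], 56.9, 15.0, 22)
rail
   ([580.5, 177.9], [241.4, 30.6], -1.6, 89.2, 693)
   ([546.3, 346.3], [20.5, 7.3], -13.1, 86.
[... 247 characters left out ...]
 53.8], -21.0, 79.2, 393)
   ([517.0, 518.9], [39.7, 9.3], -12.1, 75.1, 26)
   ([436.9, 392.6], [56.0, 48.7], -10.8, 79.4, 132)
   ([418.8, 506.2], [36.8, 8.2], 23.4, 77.4, 23)
ub
   ([553.0, 374.1], [61.3, 19.6], 75.3, 123.7, 86)
   ([517.2, 523.5], [29.8, 14.0], 12.2, 108.8, 66)
   ([459.0, 395.4], [60.8, 21.0], 76.9, 117.6, 93)
   ([414.4, 508.9], [29.6, 15.0], 33.0, 107.9, 66)
tin
   ([767.2, 61.2], [65.7, 65.4], -18.4, 60.2, 297)
   ([644.7, 139.7], [45.2, 17.3], -0.8, 58.7, 78)
brass
   ([680.7, -412.5], [32.5, 30.9], 52.8, 31.2, 82)
   ([655.8, -313.6], [39.6, 25.4], -2.0, 39.6, 97)
   ([566.1, -426.1], [147.4, 40.9], 90.0, 39.6, 554)
   ([542.6, -317.7], [40.0, 34.6], 2.6, 39.6, 121)
```

```bash
cat >> h.py <<'E'
def theta(s): 
    y=R.from_quat(s["tcp_rot"]).as_matrix()[:,1]; return np.degrees(np.arctan2(y[1],y[0]))
def target(th):  # tool-down, tool y at angle th deg
    t=np.radians(th); return R.from_matrix(np.array([[-np.sin(t),np.cos(t),0],[np.cos(t),np.sin(t),0],[0,0,-1]]).T)
def plan(*wps,pos=None,th=None):
    """wps (x,y,z mm,theta): prints each leg as tool-axes delta from previous waypoint"""
    s=ctrl.get_state(); p=np.array(s["eef_pos"])*1e3 if pos is None else np.array(pos,float)
    r=R.from_quat(s["tcp_rot"]) if th is None else target(th)
    for w in wps:
        q=np.array(w[:3],float); r2=target(w[3]); d=r.inv().apply(q-p)/1e3; v=(r.inv()*r2).as_rotvec()
        n=max(np.linalg.norm(d)/.0625,np.degrees(np.linalg.norm(v))/10.7)
        print([round(float(a),4) for a in d]+[round(float(a),4) for a in v],"rows",round(float(n),1)); p,r=q,r2
E
python3 -c "
from h import *
plan((510,370,260,-14))"
```

```text
[-0.374, -0.1679, -0.0286, 0.0001, -0.0, 1.5073] rows 8.1
```

Emit:
carry_out(
  deltas=[-0.187,-0.084,-0.014,0,0,0.754,-0.187,-0.084,-0.014,0,0,0.754,-0.187,-0.084,-0.014,0,0,0.754,-0.187,-0.084,-0.014,0,0,0.754,-0.187,-0.084,-0.014,0,0,0.754],
)

```text
time: 1.42
eef_pos: [0.3584, 0.5057, 0.2457]
tcp_rot: [0.507, 0.862, 0.0, 0.0]
contact_force: [-0.2, 0.1, 0.6]
opening: 1.004
finger_force: 0.0
```

Emit:
carry_out(
  deltas=[-0.194,0.067,-0.014,0,0,0.754,-0.194,0.067,-0.014,0,0,0.754,-0.194,0.067,-0.014,0,0,0.754,-0.194,0.067,-0.014,0,0,0.754,-0.194,0.067,-0.014,0,0,0.754],
)

```text
time: 2.05
eef_pos: [0.5105, 0.37, 0.2592]
tcp_rot: [0.787, 0.617, -0.0, -0.0]
contact_force: [-0.0, 0.3, -0.3]
opening: 0.996
finger_force: 0.0
```

```bash
python3 - <<'E'
from h import *
s,p,d=snap("wrist"); cv2.imwrite("pics/w1.png",p[...,::-1]); np.savez("w1.npz",p=p,d=d)
print(s["time"],s["eef_pos"],theta(s),s["qpos"].round(2))
K,k,T=cam("wrist",s);P=cloud(d,K,k,T)
for nm,a in dict(tab=(.12,.15,(.3,.75,.3,.46)),sad=(.086,.15,(.3,.75,.3,.46)),keep=(.07,.084,(.3,.75,.25,.46)),rail=(.08,.1,(.3,.75,.1,.3))).items():
    print(nm); [print("  ",r) for r in rects(P,*a,minpts=30)][:0]
E
```

```text
2.05 [0.51049944 0.36998323 0.2591638 ] -13.846251842202518 [0.47 0.17 1.66 0.   1.31 0.71]
tab
   ([459.9, 399.2], [29.2, 14.3], 76.6, 128.9, 536)
   ([554.3, 376.3], [29.3, 14.4], 75.6, 129.0, 546)
sad
   ([460.0, 398.7], [61.9, 21.7], 76.6, 96.5, 1413)
   ([553.9, 375.8], [62.1, 21.9], 75.1, 94.8, 1380)
keep
   ([507.4, 388.6], [76.1, 29.2], -13.2, 79.3, 2002)
   ([430.8, 406.8], [36.1, 27.4], -13.8, 79.5, 824)
   ([587.0, 369.4], [41.7, 26.6], -13.1, 79.5, 989)
rail
   ([674.1, 177.6], [61.6, 31.3], -1.6, 89.3, 1116)
   ([522.9, 181.3], [128.3, 31.7], -1.8, 89.5, 2600)
```

View pics/w1.png

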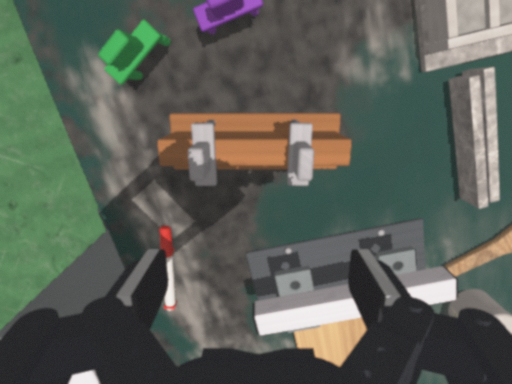

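Both steel bolts sit on the keeper, at (203,155) and (300,155). The green and purple ones stand apart. I'll look closely at the rail first, then grip.

```bash
python3 -c "
from h import *
plan((582,150,260,-1.7))"
```

```text
[-0.1972, 0.1227, -0.0011, -0.0009, -0.0003, -0.2101] rows 3.7
```

Emit:
carry_out(
  deltas=[-0.197,0.123,-0.001,0,0,-0.21,-0.197,0.123,-0.001,0,0,-0.21,-0.197,0.123,-0.001,0,0,-0.21,-0.197,0.123,-0.001,0,0,-0.21,-0.197,0.123,-0.001,0,0,-0.21],
)

```text
time: 2.72
eef_pos: [0.5818, 0.1481, 0.2601]
tcp_rot: [0.719, 0.695, -0.0, -0.0]
contact_force: [0.5, -0.2, 0.0]
opening: 1.003
finger_force: 0.0
```

```bash
python3 - <<'E'
from h import *
s,p,d=snap("wrist"); cv2.imwrite("pics/w2.png",p[...,::-1]); np.savez("w2.npz",p=p,d=d,pos=s["eef_pos"],rot=s["tcp_rot"])
print(s["time"],s["eef_pos"],theta(s))
K,k,T=cam("wrist",s);P=cloud(d,K,k,T)
for nm,a in dict(rail=(.08,.1,(.3,.75,.1,.3)),plate=(.05,.068,(.3,.75,.08,.3)),board=(.012,.028,(.3,.75,-.1,.15))).items():
    print(nm); [print("  ",r) for r in rects(P,*a,minpts=30)][:0]
c=np.array([580.5,178])
E
```

```text
2.725 [0.58184653 0.14807363 0.26014906] -1.898817338197594
rail
   ([581.9, 178.7], [246.7, 30.5], -1.5, 89.5, 7359)
plate
   ([646.0, 206.9], [48.0, 30.1], -1.6, 59.6, 1200)
   ([554.8, 209.1], [117.9, 30.0], -1.6, 59.6, 1225)
   ([516.1, 148.3], [43.2, 24.6], -2.0, 59.3, 772)
   ([645.5, 144.7], [44.3, 23.5], -1.3, 59.4, 773)
   ([745.1, 85.5], [11.0, 9.6], 89.8, 58.7, 94)
board
   ([742.3, 140.2], [17.9, 16.6], -84.0, 12.8, 144)
   ([577.2, 25.0], [164.8, 164.4], 88.5, 19.4, 13120)
   ([737.7, 68.6], [46.4, 11.3], 72.2, 20.6, 194)
   ([370.2, 20.6], [64.8, 60.5], 89.7, 17.6, 1720)
```

View pics/w2.png

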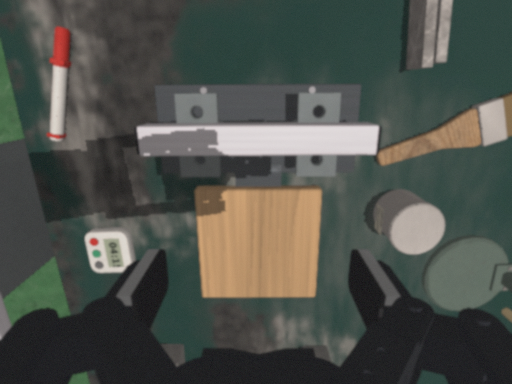

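The holes show at (197,112), (199,159), (319,112) and (317,159). I'll measure their centres on the plate plane, z = 60 mm.

```bash
python3 - <<'E'
from h import *
z=np.load("w2.npz");s=dict(eef_pos=z["pos"],tcp_rot=z["rot"]);K,k,T=cam("wrist",s);g=cv2.cvtColor(z["p"],cv2.COLOR_RGB2GRAY)
H=[]
for u,v in((197,112),(199,159),(319,112),(317,159)):
    w=g[v-9:v+10,u-9:u+10].astype(float); med=np.median(w); 
    m=(w<.62*med).astype(np.uint8); n,l,st,c=cv2.connectedComponentsWithStats(m)
    i=min(range(1,n),key=lambda j:np.hypot(*(c[j]-9))); uv=c[i]+[u-9,v-9]
    X=atz(uv,.06,K,k,T)[0]*1e3; H.append(X); print(uv.round(1),st[i,4],st[i,2:4],X.round(1))
H=np.array(H); print("near",(H[0]+H[1])/2,"far",(H[2]+H[3])/2)
c=np.array([577.2,25.0]);a=np.radians(-1.6);Rm=np.array([[np.cos(a),-np.sin(a)],[np.sin(a),np.cos(a)]])
for x in(-65,65): print(c+Rm@[x,155])
plan((554,376,170,-14.6),(554,376,97,-14.6))
E
```

```text
[193.6 113.2] 20 [6 8] [515.  205.5  60. ]Traceback (most recent call last):
  File "<stdin>", line 7, in <module>
ValueError: min() iterable argument is empty
```

```bash
python3 - <<'E'
from h import *
z=np.load("w2.npz");s=dict(eef_pos=z["pos"],tcp_rot=z["rot"]);K,k,T=cam("wrist",s);g=cv2.cvtColor(z["p"],cv2.COLOR_RGB2GRAY).astype(float)
H=[]
for u,v in((197,112),(199,159),(319,112),(317,159)):
    w=g[v-8:v+9,u-8:u+9]; W=np.clip((np.median(w)+w.min())/2-w,0,None)
    yy,xx=np.mgrid[-8:9,-8:9]; W*=(np.hypot(xx,yy)<8); uv=np.array([(W*xx).sum(),(W*yy).sum()])/W.sum()+[u,v]
    X=atz(uv,.06,K,k,T)[0]*1e3; H.append(X); print(uv.round(1),np.median(w),w.min(),X.round(1))
H=np.array(H); print("near",(H[0]+H[1])/2,"far",(H[2]+H[3])/2)
c=np.array([577.2,25.0]);a=np.radians(-1.6);Rm=np.array([[np.cos(a),-np.sin(a)],[np.sin(a),np.cos(a)]])
for x in(-65,65): print(c+Rm@[x,155])
plan((554,376,170,-14.6),(554,376,97,-14.6))
E
```

```text
[194.8 112.8] 108.0 64.0 [516.2 205.9  60. ]
[200.  159.5] 70.0 47.0 [517.4 155.4  60. ]
[318.3 110.9] 106.0 46.0 [647.  203.6  60. ]
[315.5 159.5] 118.0 46.0 [645.3 151.3  60. ]
near [516.81701899 180.6575548   60.        ] far [646.13678222 177.45682843  60.        ]
[516.55319652 181.75447435]
[646.50251148 178.12466131]
[0.2254, -0.0346, 0.0903, -0.0007, -0.0007, 0.2227] rows 3.9
[0.0, 0.0, 0.073, 0.0, 0.0, 0.0] rows 1.2
```

Emit:
carry_out(
  deltas=[0.225,-0.035,0.06,0,0,0.223,0.225,-0.035,0.06,0,0,0.223,0.225,-0.035,0.06,0,0,0.223,0.225,-0.035,0.06,0,0,0.223,0.225,-0.035,0.06,0,0,0.223],
  grip=55,
)

```text
time: 3.4
eef_pos: [0.5506, 0.3805, 0.1981]
tcp_rot: [0.789, 0.614, -0.002, -0.001]
contact_force: [-0.1, -0.3, 0.3]
opening: 0.549
finger_force: 0.0
```

```bash
python3 - <<'E'
from h import *
s,p,d=snap("wrist")
print(s["time"],s["eef_pos"],theta(s))
K,k,T=cam("wrist",s);P=cloud(d,K,k,T)
for a in [(.12,.15,(.5,.6,.3,.46)),(.086,.15,(.5,.6,.3,.46))]: print(rects(P,*a))
plan((554,376,150,-14.6),(554,376,97,-14.6))
E
```

```text
3.4 [0.55056729 0.38050804 0.19812872] -14.176085699411212
[([554.3, 376.2], [29.8, 13.9], 75.8, 129.1, 773)]
[([554.3, 375.9], [63.3, 21.6], 75.6, 99.6, 1811)]
[-0.002, 0.0029, 0.0491, -0.0019, 0.0013, 0.005] rows 0.8
[0.0, 0.0, 0.053, 0.0, 0.0, 0.0] rows 0.8
```

Emit:
carry_out(
  deltas=[0,0,0.03,0,0,0,0,0,0.03,0,0,0,0,0,0.03,0,0,0],
)

```text
time: 3.82
eef_pos: [0.5549, 0.3749, 0.1715]
tcp_rot: [0.792, 0.61, 0.001, 0.0]
contact_force: [0.3, -0.3, 0.1]
opening: 0.548
finger_force: 0.0
```

```bash
python3 - <<'E'
from h import *
s=ctrl.get_state();print(s["eef_pos"])
plan((554.3,376,150,-14.3),(554.3,376,97,-14.3))
E
```

```text
[0.55492591 0.37493948 0.17145226]
[0.0009, -0.0009, 0.0215, 0.0009, -0.0007, -0.0081] rows 0.3
[0.0, 0.0, 0.053, 0.0, 0.0, 0.0] rows 0.8
```

Emit:
carry_out(
  deltas=[0.001,-0.0007,0.04,0,0,-0.006,0.001,-0.0007,0.074,0,0,-0.006,0.001,-0.0007,0.074,0,0,-0.006],
)

```text
time: 4.2
eef_pos: [0.5529, 0.375, 0.0943]
tcp_rot: [0.79, 0.613, -0.002, -0.001]
contact_force: [-0.5, -0.5, -0.1]
opening: 0.55
finger_force: 0.0
```

Emit:
carry_out(
  deltas=[0,0,0,0,0,0,0,0,0,0,0,0,0,0,0,0,0,0,0,0,0,0,0,0],
  grip=0,
  grip_force=60,
)

```text
time: 4.7
eef_pos: [0.5559, 0.3769, 0.0995]
tcp_rot: [0.79, 0.613, 0.002, 0.001]
contact_force: [-0.9, -0.8, 6.6]
opening: 0.15
finger_force: 59.3
```

Emit:
carry_out(
  deltas=[0,0,-0.03,0,0,0,0,0,-0.06,0,0,0,0,0,-0.09,0,0,0,0,0,-0.1,0,0,0,0,0,-0.1,0,0,0],
)

```text
time: 5.32
eef_pos: [0.5543, 0.3761, 0.1964]
tcp_rot: [0.79, 0.613, 0.0, 0.0]
contact_force: [0.4, -0.3, -3.6]
opening: 0.157
finger_force: 58.8
```

```bash
python3 - <<'E'
from h import *
s=ctrl.get_state();print(s["eef_pos"],s["opening"])
plan((646.3,177.5,220,-1.6))
E
```

```text
[0.55429287 0.37607269 0.19635045] 0.15684585054240344
[-0.1694, 0.1386, -0.0236, 0.0005, -0.0003, -0.2241] rows 3.5
```

Emit:
carry_out(
  deltas=[-0.045,0.036,-0.024,0,0,-0.05,-0.09,0.07,-0.024,0,0,-0.11,-0.13,0.105,-0.024,0,0,-0.17,-0.17,0.1385,-0.024,0,0,-0.224,-0.17,0.1385,-0.024,0,0,-0.224],
)

```text
time: 5.95
eef_pos: [0.6465, 0.173, 0.2175]
tcp_rot: [0.719, 0.695, -0.002, -0.001]
contact_force: [-0.1, 0.9, -3.2]
opening: 0.152
finger_force: 59.1
```

Emit:
carry_out(
  deltas=[0,0,0,0,0,0,0,0,0,0,0,0],
)

```text
time: 6.2
eef_pos: [0.6451, 0.1781, 0.2192]
tcp_rot: [0.716, 0.698, -0.001, -0.001]
contact_force: [0.1, 0.2, -2.3]
opening: 0.153
finger_force: 59.1
```

```bash
cat >> h.py <<'E'
def tool(P,s): return (P-np.array(s["eef_pos"]))@R.from_quat(s["tcp_rot"]).as_matrix()
def bolt(P,s):
    Q=tool(P,s); m=(np.abs(Q[...,0])<.05)&(np.abs(Q[...,1])<.05)&(Q[...,2]>-.002)&(Q[...,2]<.025)
    Z=Q[m][:,2]; h=np.median(Z); q=Q[m][np.abs(Z-h)<.003]
    (c,sz,a)=cv2.minAreaRect((q[:,:2]*1e3).astype(np.float32)); return np.round(c,1),np.round(sz,1),round(a,1),round(h*1e3,1),len(q)
E
python3 - <<'E'
from h import *
s,p,d=snap("wrist"); cv2.imwrite("pics/w3.png",p[...,::-1])
print(s["time"],s["eef_pos"],theta(s))
K,k,T=cam("wrist",s);P=cloud(d,K,k,T)
print(bolt(P,s))
for nm,a in dict(rail=(.08,.1,(.3,.75,.1,.3)),plate=(.05,.068,(.3,.75,.08,.3)),board=(.012,.028,(.45,.68,-.1,.12))).items():
    print(nm); [print("  ",r) for r in rects(P,*a,minpts=100)][:0]
E
```

```text
6.2 [0.6450916  0.17809088 0.2192142 ] -1.5234796760493918
(array([17.4, -0.9]), array([27.3, 21.9]), 0.8, np.float64(12.2), 1625)
rail
   ([550.0, 180.3], [181.8, 30.4], -1.2, 89.3, 6260)
   ([675.3, 177.4], [58.4, 29.8], -1.7, 89.3, 1863)
plate
   ([512.7, 210.4], [94.2, 32.1], -3.0, 59.5, 1638)
   ([634.7, 207.5], [140.2, 30.8], -2.2, 59.5, 1493)
   ([516.1, 146.0], [45.1, 20.4], -2.5, 59.3, 797)
   ([745.0, 85.4], [10.6, 9.9], 89.9, 58.5, 115)
board
   ([556.7, 60.7], [119.2, 94.3], -1.6, 19.4, 4959)
   ([634.3, -41.6], [48.8, 38.7], -11.1, 19.7, 637)
```

View pics/w3.png

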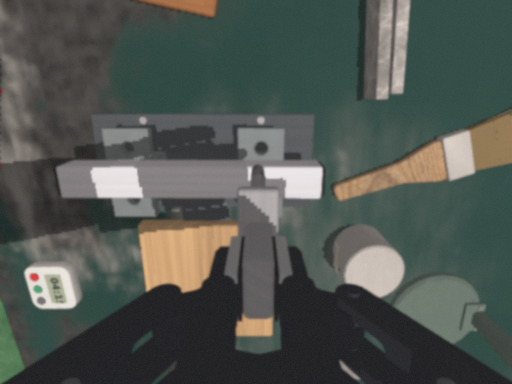

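The bolt hangs straight in the gripper over the far bracket, and its hole is visible at (261,148). I'll let the arm settle and then correct.

Emit:
carry_out(
  deltas=[0,0,0,0,0,0,0,0,0,0,0,0,0,0,0,0,0,0],
)

```text
time: 6.62
eef_pos: [0.646, 0.1772, 0.2205]
tcp_rot: [0.717, 0.697, 0.0, 0.0]
contact_force: [0.1, -0.4, -2.9]
opening: 0.154
finger_force: 59.1
```

```bash
python3 - <<'E'
from h import *
s,p,d=snap("wrist"); 
print(s["time"],s["eef_pos"],theta(s))
K,k,T=cam("wrist",s);P=cloud(d,K,k,T)
print(bolt(P,s)); g=cv2.cvtColor(p,cv2.COLOR_RGB2GRAY).astype(float)
u,v=261,148; w=g[v-11:v+12,u-11:u+12]; W=np.clip((np.median(w)+w.min())/2-w,0,None); yy,xx=np.mgrid[-11:12,-11:12]; W*=np.hypot(xx,yy)<9
print(np.array([(W*xx).sum(),(W*yy).sum()])/W.sum(),atz(np.array([(W*xx).sum(),(W*yy).sum()])/W.sum()+[u,v],.06,K,k,T)*1e3)
plan((647.2,178.3,219,-1.5))
E
```

```text
6.625 [0.64597846 0.17720941 0.22046605] -1.5809374446918836
(array([17.4, -0.9]), array([27.3, 21.8]), 1.1, np.float64(12.2), 1619)
[-1.3965673  -1.64408311] [[647.86044851 203.90998238  60.        ]]
[0.0012, 0.0012, 0.0014, 0.0002, -0.0, -0.0016] rows 0.0
```

Emit:
carry_out(
  deltas=[0.001,0.0016,0.02,0,0,0,0.001,0.0016,0.05,0,0,0,0.001,0.0016,0.072,0,0,0,0.001,0.0016,0.072,0,0,0,0.001,0.0016,0.072,0,0,0],
)

```text
time: 7.3
eef_pos: [0.6483, 0.1779, 0.149]
tcp_rot: [0.717, 0.697, 0.0, 0.0]
contact_force: [-0.3, 0.4, -2.5]
opening: 0.153
finger_force: 58.9
```

Emit:
carry_out(
  deltas=[0,0,0.005,0,0,0,0,0,0.01,0,0,0,0,0,0.014,0,0,0,0,0,0.014,0,0,0],
)

```text
time: 7.8
eef_pos: [0.6473, 0.1778, 0.1337]
tcp_rot: [0.717, 0.697, -0.0, -0.0]
contact_force: [-0.6, -0.3, -2.7]
opening: 0.154
finger_force: 59.0
```

Emit:
carry_out(
  deltas=[0,0,0.01,0,0,0,0,0,0.018,0,0,0,0,0,0.023,0,0,0,0,0,0.024,0,0,0,0,0,0.024,0,0,0],
)

```text
time: 8.43
eef_pos: [0.6477, 0.1779, 0.1103]
tcp_rot: [0.717, 0.697, -0.0, -0.0]
contact_force: [0.4, -0.3, -2.3]
opening: 0.154
finger_force: 59.1
```

Not in contact yet, so I'll go a little further.

Emit:
carry_out(
  deltas=[0,0,0.002,0,0,0,0,0,0.003,0,0,0,0,0,0.003,0,0,0],
)

```text
time: 8.8
eef_pos: [0.6481, 0.178, 0.1095]
tcp_rot: [0.717, 0.697, 0.0, 0.0]
contact_force: [-2.4, -1.6, 5.0]
opening: 0.154
finger_force: 60.2
```

Seated: +5 N on the tool, where it was carrying -2.5 N. Next I'll release, rise and head to bolt B.

Emit:
carry_out(
  deltas=[0,0,0,0,0,0,0,0,0,0,0,0,0,0,0,0,0,0],
  grip=45,
)

```text
time: 9.18
eef_pos: [0.6477, 0.1779, 0.1072]
tcp_rot: [0.717, 0.697, 0.0, 0.0]
contact_force: [0.1, -0.0, -0.7]
opening: 0.446
finger_force: 0.0
```

Emit:
carry_out(
  deltas=[0,0,-0.03,0,0,0,0,0,-0.08,0,0,0,0,0,-0.11,0,0,0,0,0,-0.11,0,0,0,0,0,-0.11,0,0,0],
)

```text
time: 9.8
eef_pos: [0.6469, 0.1778, 0.2156]
tcp_rot: [0.717, 0.697, -0.001, -0.001]
contact_force: [-0.2, 0.4, -0.3]
opening: 0.448
finger_force: 0.0
```

```bash
python3 - <<'E'
from h import *
s,p,d=snap("wrist"); print(s["time"],s["eef_pos"],theta(s))
K,k,T=cam("wrist",s);P=cloud(d,K,k,T)
for a in [(.125,.16,(.55,.7,.1,.26)),(.0935,.105,(.55,.7,.1,.26)),(.08,.0925,(.55,.8,.1,.26))]: print(rects(P,*a))
plan((548,290,200,-8),(460,399,180,-13.4),(460,399,97,-13.4))
E
```

```text
9.8 [0.64689971 0.17775928 0.21560709] -1.6070902647346443
[([647.0, 177.3], [29.0, 13.6], 88.3, 139.0, 752)]
[([647.3, 176.8], [63.7, 21.7], 88.1, 97.3, 925)]
[([592.8, 179.4], [85.9, 30.2], -1.6, 89.3, 3269), ([681.5, 177.0], [46.1, 29.9], -1.7, 89.3, 1723)]
[0.1095, -0.1016, 0.0151, -0.0038, 0.0008, 0.1116] rows 2.4
[0.0957, -0.1023, 0.02, 0.0, 0.0, 0.0942] rows 2.3
[0.0, 0.0, 0.083, 0.0, 0.0, 0.0] rows 1.3
```

Bolt A's saddle top is 8.0 mm above the rail, so it is fully home. Now bolt B.

Emit:
carry_out(
  deltas=[0.055,-0.051,0.008,0,0,0.056,0.1095,-0.1016,0.0151,0,0,0.1116,0.1095,-0.1016,0.0151,0,0,0.1116],
)

```text
time: 10.22
eef_pos: [0.5458, 0.2917, 0.1992]
tcp_rot: [0.754, 0.657, -0.002, -0.001]
contact_force: [0.2, -0.2, -0.1]
opening: 0.449
finger_force: 0.0
```

Emit:
carry_out(
  deltas=[0.048,-0.051,0.01,0,0,0.047,0.0957,-0.1013,0.02,0,0,0.0942,0.0957,-0.1013,0.02,0,0,0.0942,0.0957,-0.1013,0.02,0,0,0.0942,0.0957,-0.1013,0.02,0,0,0.0942],
)

```text
time: 10.85
eef_pos: [0.4634, 0.398, 0.1822]
tcp_rot: [0.785, 0.619, 0.0, 0.0]
contact_force: [0.4, 0.6, 0.1]
opening: 0.449
finger_force: 0.0
```

```bash
python3 - <<'E'
from h import *
s,p,d=snap("wrist"); print(s["time"],s["eef_pos"],theta(s))
K,k,T=cam("wrist",s);P=cloud(d,K,k,T)
for a in [(.12,.15,(.4,.52,.3,.46)),(.086,.15,(.4,.52,.3,.46))]: print(rects(P,*a))
plan((460.8,399,97,-13.4))
E
```

```text
10.85 [0.46341604 0.39801179 0.18217602] -13.462479685969445
[([459.7, 399.2], [30.0, 13.5], 76.8, 129.1, 889)]
[([459.8, 399.1], [63.8, 21.9], 76.1, 100.6, 2084)]
[0.0004, -0.003, 0.0854, 0.0007, 0.0, -0.0017] rows 1.4
```

Emit:
carry_out(
  deltas=[0.001,-0.0025,0.04,0,0,0,0.001,-0.0025,0.084,0,0,0,0.001,-0.0025,0.084,0,0,0,0.001,-0.0025,0.084,0,0,0],
)

```text
time: 11.4
eef_pos: [0.4616, 0.4005, 0.1]
tcp_rot: [0.785, 0.619, 0.001, 0.0]
contact_force: [-0.1, -0.0, -0.3]
opening: 0.45
finger_force: 0.0
```

Emit:
carry_out(
  deltas=[0,0,0,0,0,0,0,0,0,0,0,0,0,0,0,0,0,0,0,0,0,0,0,0],
  grip=0,
  grip_force=60,
)

```text
time: 11.9
eef_pos: [0.4614, 0.4015, 0.101]
tcp_rot: [0.785, 0.62, 0.002, 0.0]
contact_force: [-0.3, -0.5, 6.1]
opening: 0.148
finger_force: 60.0
```

Emit:
carry_out(
  deltas=[0,0,-0.03,0,0,0,0,0,-0.06,0,0,0,0,0,-0.09,0,0,0,0,0,-0.12,0,0,0,0,0,-0.12,0,0,0],
)

```text
time: 12.52
eef_pos: [0.461, 0.4014, 0.2209]
tcp_rot: [0.785, 0.62, 0.003, 0.0]
contact_force: [0.5, -0.5, -2.8]
opening: 0.152
finger_force: 59.1
```

```bash
python3 - <<'E'
from h import *
s=ctrl.get_state();print(s["eef_pos"],s["opening"])
plan((517.5,181.7,220,-1.6))
E
```

```text
[0.46103819 0.40141053 0.22093682] 0.15161006289292484
[-0.2007, 0.1058, 0.0006, 0.0044, -0.0035, -0.2056] rows 3.6
```

Emit:
carry_out(
  deltas=[-0.05,0.026,0,0,0,-0.05,-0.1,0.053,0,0,0,-0.1,-0.15,0.08,0,0,0,-0.155,-0.2007,0.1058,0,0,0,-0.2056,-0.2007,0.1058,0,0,0,-0.2056],
)

```text
time: 13.15
eef_pos: [0.5161, 0.1774, 0.2158]
tcp_rot: [0.719, 0.695, -0.002, -0.001]
contact_force: [0.2, 0.5, -1.9]
opening: 0.154
finger_force: 59.0
```

Emit:
carry_out(
  deltas=[0,0,0,0,0,0,0,0,0,0,0,0,0,0,0,0,0,0,0,0,0,0,0,0],
)

```text
time: 13.65
eef_pos: [0.5161, 0.1816, 0.2182]
tcp_rot: [0.717, 0.698, -0.0, -0.0]
contact_force: [-0.1, 0.7, -3.2]
opening: 0.153
finger_force: 59.1
```

```bash
python3 - <<'E'
from h import *
s,p,d=snap("wrist"); cv2.imwrite("pics/w4.png",p[...,::-1])
print(s["time"],s["eef_pos"],theta(s))
K,k,T=cam("wrist",s);P=cloud(d,K,k,T)
b=bolt(P,s);print(b)
for a in [(.08,.0925,(.3,.8,.1,.26))]: print(rects(P,*a))
u,v=proj([.5172,.2073,.06],K,k,T)[0].round().astype(int); g=cv2.cvtColor(p,cv2.COLOR_RGB2GRAY).astype(float)
w=g[v-11:v+12,u-11:u+12]; W=np.clip((np.median(w)+w.min())/2-w,0,None); yy,xx=np.mgrid[-11:12,-11:12]; W*=np.hypot(xx,yy)<9
e=np.array([(W*xx).sum(),(W*yy).sum()])/W.sum(); print(u,v,e,atz(e+[u,v],.06,K,k,T)*1e3)
E
```

```text
13.65 [0.51614848 0.18164439 0.21817396] -1.535874604418029
(array([16.1, -0.9]), array([22.1, 26.5]), 89.9, np.float64(13.6), 1579)
[([486.6, 182.6], [56.5, 29.7], -1.3, 89.3, 1747), ([579.5, 180.1], [124.3, 29.7], -1.8, 89.4, 4214), ([683.3, 177.1], [43.2, 28.6], -1.6, 89.5, 1013)]
259 148 [ 0.63047896 -0.39709724] [[517.9535587  207.54063829  60.        ]]
```

View pics/w4.png

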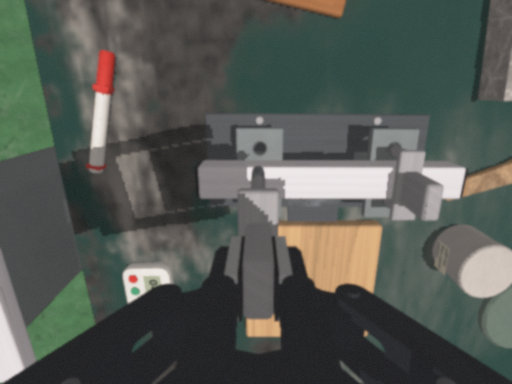

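Bolt B hangs straight over the near bracket, with its hole at (260,148). The far bolt sits on the rail.

Emit:
carry_out(
  deltas=[0.0017,0.0018,0.02,0,0,0,0.0017,0.0018,0.05,0,0,0,0.0017,0.0018,0.068,0,0,0,0.0017,0.0018,0.068,0,0,0,0.0017,0.0018,0.068,0,0,0],
)

```text
time: 14.32
eef_pos: [0.5189, 0.1826, 0.1509]
tcp_rot: [0.717, 0.697, 0.001, 0.0]
contact_force: [0.8, 0.7, -2.6]
opening: 0.156
finger_force: 58.9
```

Emit:
carry_out(
  deltas=[0,0,0.005,0,0,0,0,0,0.01,0,0,0,0,0,0.014,0,0,0,0,0,0.014,0,0,0],
)

```text
time: 14.82
eef_pos: [0.5179, 0.1824, 0.1357]
tcp_rot: [0.717, 0.697, -0.0, -0.0]
contact_force: [-0.7, -0.2, -2.5]
opening: 0.153
finger_force: 59.1
```

Emit:
carry_out(
  deltas=[0.0005,0,0.01,0,0,0,0.0005,0,0.018,0,0,0,0.0005,0,0.023,0,0,0,0.0005,0,0.024,0,0,0,0.0005,0,0.024,0,0,0],
)

```text
time: 15.45
eef_pos: [0.5184, 0.183, 0.1123]
tcp_rot: [0.717, 0.697, 0.0, 0.0]
contact_force: [0.5, 0.6, -2.5]
opening: 0.151
finger_force: 59.0
```

Emit:
carry_out(
  deltas=[0,0,0.001,0,0,0,0,0,0.002,0,0,0,0,0,0.003,0,0,0,0,0,0.003,0,0,0],
)

```text
time: 15.95
eef_pos: [0.5186, 0.183, 0.111]
tcp_rot: [0.717, 0.697, 0.0, 0.0]
contact_force: [-3.2, -1.2, 5.7]
opening: 0.158
finger_force: 60.3
```

Emit:
carry_out(
  deltas=[0,0,0,0,0,0,0,0,0,0,0,0,0,0,0,0,0,0],
  grip=45,
)

```text
time: 16.32
eef_pos: [0.5183, 0.183, 0.1091]
tcp_rot: [0.717, 0.697, 0.0, 0.0]
contact_force: [-0.2, -0.6, 0.6]
opening: 0.449
finger_force: 0.0
```

Emit:
carry_out(
  deltas=[0,0,-0.03,0,0,0,0,0,-0.08,0,0,0,0,0,-0.11,0,0,0,0,0,-0.11,0,0,0,0,0,-0.11,0,0,0],
)

```text
time: 16.95
eef_pos: [0.5175, 0.1829, 0.2177]
tcp_rot: [0.717, 0.697, -0.001, -0.001]
contact_force: [-0.4, -0.5, 0.2]
opening: 0.45
finger_force: 0.0
```

```bash
python3 - <<'E'
from h import *
s,p,d=snap("wrist"); print(s["time"],s["eef_pos"],theta(s))
K,k,T=cam("wrist",s);P=cloud(d,K,k,T)
for a in [(.125,.16,(.45,.7,.1,.26)),(.0935,.105,(.45,.7,.1,.26)),(.08,.0925,(.4,.8,.1,.26))]: print(rects(P,*a))
s,p,d=snap("top");K,k,T=cam("top");P=cloud(d,K,k,T)
for r in rects(P,.03,.05,(.35,.72,-.5,-.13)): print(r)
plan((525,0,300,-0),(535,-300,350,0))
E
```

```text
16.95 [0.51748821 0.18287288 0.2177017 ] -1.6178504642398552
[([517.6, 180.9], [29.4, 13.8], 88.3, 139.0, 756), ([647.0, 177.3], [30.0, 14.9], 89.2, 138.6, 1023)]
[([517.8, 180.8], [63.4, 21.8], 88.1, 97.2, 898), ([646.9, 177.1], [62.6, 22.0], 87.7, 97.5, 1180)]
[([482.2, 182.7], [47.7, 30.6], -2.1, 89.3, 1755), ([584.7, 179.7], [111.2, 30.7], -1.4, 89.4, 4111), ([683.5, 176.7], [43.9, 29.6], -1.3, 89.4, 1020)]
([682.8, -411.1], [28.9, 25.3], -0.8, 34.4, 50)
([657.1, -246.7], [160.0, 40.0], 89.3, 39.5, 559)
([566.1, -425.6], [146.6, 41.0], 89.7, 39.8, 525)
([540.0, -255.2], [161.4, 40.3], -87.5, 39.6, 568)
([444.1, -424.5], [150.2, 40.0], 89.3, 39.8, 551)
([427.1, -236.1], [161.6, 39.6], 89.1, 39.5, 592)
[-0.1826, 0.0127, -0.083, -0.0039, 0.0006, -0.0283] rows 3.2
[-0.3, 0.01, -0.05, 0.0, 0.0, 0.0] rows 4.9
```

Both U-bolts are fully home (saddle tops 97.3 mm, rail 89.4 mm). Now the prisms, starting with the middle one at (540,-255).

```bash
python3 - <<'E'
from h import *
plan((525,-30,200,1),(540,-255,150,2.5))
E
```

```text
[-0.2125, 0.014, 0.017, -0.0039, 0.0006, -0.0457] rows 3.4
[-0.2252, 0.0111, 0.05, 0.0, 0.0, -0.0262] rows 3.7
```

Emit:
carry_out(
  deltas=[-0.053,0.004,0.004,0,0,-0.01,-0.106,0.007,0.01,0,0,-0.02,-0.16,0.01,0.013,0,0,-0.03,-0.2125,0.014,0.017,0,0,-0.0457],
  grip=85,
)

```text
time: 17.55
eef_pos: [0.5253, -0.0312, 0.2004]
tcp_rot: [0.701, 0.713, -0.001, -0.001]
contact_force: [1.6, -0.9, 0.8]
opening: 0.851
finger_force: 0.0
```

Emit:
carry_out(
  deltas=[-0.056,0.003,0.012,0,0,-0.006,-0.112,0.006,0.025,0,0,-0.012,-0.17,0.008,0.038,0,0,-0.02,-0.2252,0.011,0.05,0,0,-0.026,-0.2252,0.011,0.05,0,0,-0.026],
)

```text
time: 18.18
eef_pos: [0.5396, -0.2575, 0.149]
tcp_rot: [0.693, 0.721, -0.001, -0.002]
contact_force: [-0.6, 0.5, -0.8]
opening: 0.851
finger_force: 0.0
```

Emit:
carry_out(
  deltas=[0,0,0,0,0,0,0,0,0,0,0,0],
)

```text
time: 18.42
eef_pos: [0.5411, -0.2534, 0.152]
tcp_rot: [0.691, 0.723, 0.0, -0.0]
contact_force: [-0.4, -0.6, -0.4]
opening: 0.854
finger_force: 0.0
```

```bash
python3 - <<'E'
from h import *
s,p,d=snap("wrist"); cv2.imwrite("pics/w5.png",p[...,::-1]);print(s["time"],s["eef_pos"],theta(s))
K,k,T=cam("wrist",s);P=cloud(d,K,k,T)
for r in rects(P,.03,.05,(.35,.8,-.6,-.1),minpts=200): print(r)
plan((541,-255,150,2.5),(541,-255,8,2.5))
E
```

```text
18.425 [ 0.54114161 -0.25338185  0.15196329] 2.5784983634267236
([427.8, -235.3], [160.3, 41.5], 87.6, 39.5, 9695)
([659.7, -246.2], [161.0, 41.6], 89.2, 39.6, 8966)
([540.8, -254.4], [160.0, 40.2], -87.5, 39.5, 8550)
([567.2, -394.8], [85.6, 40.5], -89.9, 39.6, 2710)
([461.4, -407.7], [56.9, 7.1], 89.6, 38.6, 231)
[-0.0016, -0.0004, 0.0023, -0.0, -0.0002, 0.0016] rows 0.0
[0.0, 0.0, 0.142, 0.0, 0.0, 0.0] rows 2.3
```

View pics/w5.png

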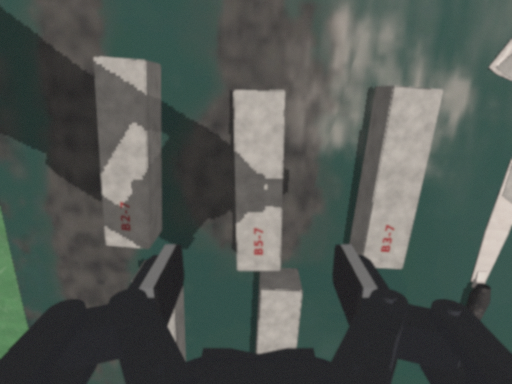

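Prism centred at pixel (258,180), its neighbours clear on both sides. Descend and grip.

Emit:
carry_out(
  deltas=[-0.001,0,0.05,0,0,0,-0.001,0,0.1,0,0,0,-0.001,0,0.135,0,0,0,-0.001,0,0.143,0,0,0,-0.001,0,0.143,0,0,0],
)

```text
time: 19.1
eef_pos: [0.5418, -0.2554, 0.0099]
tcp_rot: [0.691, 0.723, 0.0, 0.0]
contact_force: [0.0, 0.1, -0.3]
opening: 0.85
finger_force: 0.0
```

Emit:
carry_out(
  deltas=[0,0,0,0,0,0,0,0,0,0,0,0,0,0,0,0,0,0,0,0,0,0,0,0],
  grip=0,
  grip_force=80,
)

```text
time: 19.6
eef_pos: [0.5426, -0.2567, 0.0116]
tcp_rot: [0.692, 0.722, 0.0, 0.002]
contact_force: [-0.3, 0.6, 6.5]
opening: 0.452
finger_force: 83.3
```

Emit:
carry_out(
  deltas=[0,0,-0.03,0,0,0,0,0,-0.07,0,0,0,0,0,-0.11,0,0,0,0,0,-0.13,0,0,0,0,0,-0.13,0,0,0],
)

```text
time: 20.23
eef_pos: [0.5416, -0.2561, 0.14]
tcp_rot: [0.692, 0.722, 0.0, 0.001]
contact_force: [-0.6, 0.4, -4.9]
opening: 0.456
finger_force: 82.6
```

```bash
cat >> h.py <<'E'
def inhand(P,s):
    Q=tool(P,s); m=(np.abs(Q[...,0])<.12)&(np.abs(Q[...,1])<.035)&(Q[...,2]>-.06)&(Q[...,2]<-.015)&(Q[...,0]>.02)
    q=Q[m]; h=np.median(q[:,2]); q=q[np.abs(q[:,2]-h)<.004]
    (c,sz,a)=cv2.minAreaRect((q[:,:2]*1e3).astype(np.float32)); return "end x",round(float(np.percentile(q[:,0],99.5))*1e3,1),np.round(c,1),np.round(sz,1),round(a,1),"top z",round(h*1e3,1),len(q)
E
python3 - <<'E'
from h import *
s,p,d=snap("wrist"); K,k,T=cam("wrist",s);P=cloud(d,K,k,T); print(s["eef_pos"],theta(s),s["opening"])
print(inhand(P,s))
B=np.array([578.,25.]);a=np.radians(-1.6);Rm=np.array([[np.cos(a),-np.sin(a)],[np.sin(a),np.cos(a)]])
t=B+Rm@[0,62]; print(t)
plan((568,-110,140,45),(*t,120,88.4),(*t,28,88.4))
E
```

```text
[ 0.54161929 -0.25608     0.14003958] 2.48622676799354 0.45616188146980086
('end x', 82.5, array([51.3, -0.8]), array([40.5, 62.5]), 89.9, 'top z', np.float64(-28.0), 17517)
[579.7311416   86.97582713]
[0.1441, 0.0336, -0.0018, -0.0007, -0.0012, -0.742] rows 4.0
[0.131, 0.1476, 0.02, 0.0, 0.0, -0.7575] rows 4.1
[0.0, 0.0, 0.092, 0.0, 0.0, 0.0] rows 1.5
```

Emit:
carry_out(
  deltas=[0.036,0.008,0,0,0,-0.185,0.072,0.017,0,0,0,-0.37,0.108,0.025,0,0,0,-0.556,0.144,0.034,0,0,0,-0.742,0.144,0.034,0,0,0,-0.742],
)

```text
time: 20.9
eef_pos: [0.5673, -0.1074, 0.1358]
tcp_rot: [0.381, 0.925, 0.0, -0.003]
contact_force: [-0.5, 0.1, -5.3]
opening: 0.454
finger_force: 82.4
```

Emit:
carry_out(
  deltas=[0.033,0.037,0.005,0,0,-0.19,0.065,0.074,0.01,0,0,-0.38,0.098,0.11,0.015,0,0,-0.57,0.131,0.1476,0.02,0,0,-0.7575,0.131,0.1476,0.02,0,0,-0.7575],
)

```text
time: 21.52
eef_pos: [0.5788, 0.0889, 0.1163]
tcp_rot: [0.012, 1.0, 0.0, -0.002]
contact_force: [-0.3, -0.3, -4.8]
opening: 0.453
finger_force: 83.1
```

Emit:
carry_out(
  deltas=[0,0,0,0,0,0,0,0,0,0,0,0,0,0,0,0,0,0],
)

```text
time: 21.9
eef_pos: [0.5808, 0.0853, 0.1191]
tcp_rot: [0.015, 1.0, -0.0, -0.0]
contact_force: [0.6, 0.1, -4.6]
opening: 0.451
finger_force: 83.1
```

```bash
python3 - <<'E'
from h import *
s,p,d=snap("wrist"); cv2.imwrite("pics/w6.png",p[...,::-1]);K,k,T=cam("wrist",s);P=cloud(d,K,k,T); print(s["time"],s["eef_pos"],theta(s),s["qpos"].round(2))
print(inhand(P,s))
Q=P[(P[...,2]>.014)&(P[...,2]<.026)&(P[...,0]>.48)&(P[...,0]<.68)&(P[...,1]>-.08)&(P[...,1]<.12)]
np.save("b.npy",Q); B=np.array([.578,.025]);a=np.radians(-1.6);Rm=np.array([[np.cos(a),-np.sin(a)],[np.sin(a),np.cos(a)]])
L=(Q[:,:2]-B)@Rm; print("board frame extents mm",np.percentile(L,[.3,99.7],axis=0)*1e3,len(L))
for r in rects(P,.014,.026,(.48,.68,-.08,.12),minpts=200): print(r)
E
```

```text
21.9 [0.58075266 0.08532619 0.11913396] 88.2733578615527 [-0.03  0.21  1.88 -0.    1.05 -1.57]
('end x', 82.6, array([51.4,  0.4]), array([62.7, 40.4]), 0.1, 'top z', np.float64(-28.0), 17562)
board frame extents mm [[-82.42685633 -81.43466233]
 [ 79.12651518  18.42719201]] 22885
([576.7, -6.9], [164.7, 102.4], -1.8, 19.6, 22885)
```

View pics/w6.png

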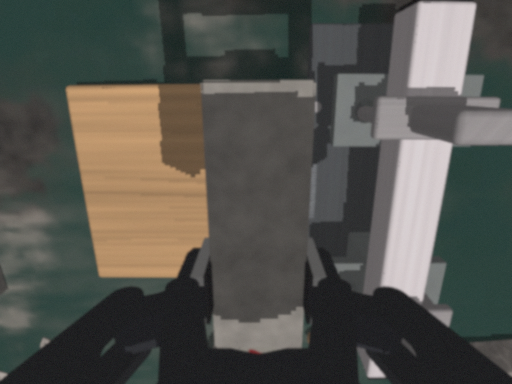

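Over the board: prism at pixel (257,190), rail and near bolt at right with clear space. Descend.

Emit:
carry_out(
  deltas=[-0.0007,0.002,0.03,0,0,0,-0.0007,0.002,0.06,0,0,0,-0.0007,0.002,0.08,0,0,0,-0.0007,0.002,0.083,0,0,0,-0.0007,0.002,0.083,0,0,0],
)

```text
time: 22.58
eef_pos: [0.5822, 0.0884, 0.037]
tcp_rot: [0.014, 1.0, -0.0, 0.001]
contact_force: [0.5, 0.2, -5.5]
opening: 0.452
finger_force: 82.9
```

Emit:
carry_out(
  deltas=[0,0,0.002,0,0,0,0,0,0.003,0,0,0,0,0,0.003,0,0,0],
)

```text
time: 22.95
eef_pos: [0.5816, 0.0886, 0.0336]
tcp_rot: [0.014, 1.0, -0.0, 0.0]
contact_force: [0.4, -0.7, -5.3]
opening: 0.455
finger_force: 82.9
```

Emit:
carry_out(
  deltas=[0,-0.0011,0,0,0,0,0,-0.0011,0.0015,0,0,0,0,-0.0011,0.0025,0,0,0,0,-0.0011,0.0025,0,0,0],
)

```text
time: 23.45
eef_pos: [0.5816, 0.0874, 0.0316]
tcp_rot: [0.014, 1.0, -0.0, 0.0]
contact_force: [-3.7, -1.0, 1.7]
opening: 0.453
finger_force: 83.9
```

Contact made. Release, rise, check.

Emit:
carry_out(
  deltas=[0,0,0,0,0,0,0,0,0,0,0,0,0,0,0,0,0,0],
  grip=58,
)

```text
time: 23.82
eef_pos: [0.5819, 0.0875, 0.031]
tcp_rot: [0.014, 1.0, 0.0, 0.001]
contact_force: [0.1, -0.2, -0.1]
opening: 0.578
finger_force: 0.0
```

Emit:
carry_out(
  deltas=[0,0,-0.02,0,0,0,0,0,-0.06,0,0,0,0,0,-0.11,0,0,0,0,0,-0.15,0,0,0,0,0,-0.15,0,0,0],
)

```text
time: 24.45
eef_pos: [0.5845, 0.0875, 0.1875]
tcp_rot: [0.014, 1.0, -0.0, 0.006]
contact_force: [0.8, 0.1, 0.1]
opening: 0.583
finger_force: 0.0
```

```bash
cat >> h.py <<'E'
def fit(L,m):
    a=np.percentile(L[m],[.5,99.5],axis=0)*1e3; return a.round(1).tolist(),int(m.sum())
def stand(P,tops):
    """extents in board frame (B, -1.6deg) of levels"""
    B=np.array([.578,.0254]);a=np.radians(-1.65);Rm=np.array([[np.cos(a),-np.sin(a)],[np.sin(a),np.cos(a)]])
    for z in tops:
        m=(np.abs(P[...,2]-z)<.004); n,l=cv2.connectedComponents(m.astype(np.uint8))
        for i in range(1,n):
            q=P[l==i]; L=(q[:,:2]-B)@Rm
            if len(L)<300 or np.abs(np.median(L,axis=0)).max()>.1: continue
            c,sz,ang=cv2.minAreaRect((L*1e3).astype(np.float32)); print("z",z*1e3,"ctr",np.round(c,1),"size",np.round(sz,1),"ang",round(ang,1),"ext",(np.percentile(L,[.5,99.5],axis=0)*1e3).round(1).tolist())
E
python3 - <<'E'
from h import *
s,p,d=snap("wrist"); K,k,T=cam("wrist",s);P=cloud(d,K,k,T); print(s["time"],s["eef_pos"],theta(s))
stand(P,(.02,.06))
s,p,d=snap("top"); K,k,T=cam("top");P=cloud(d,K,k,T);stand(P,(.02,.06))
for r in rects(P,.03,.05,(.35,.72,-.52,-.13)): print(r)
plan((500,-75,150,40),(429,-236,150,-1.5))
E
```

```text
24.45 [0.58451149 0.08748371 0.18748058] 88.42012828255027
z 20.0 ctr [ -0.8 -22. ] size [122.8 163.1] ang 90.0 ext [[-82.1, -81.6], [79.4, 38.7]]
z 60.0 ctr [-1.2 62.3] size [158.7  40.2] ang 0.1 ext [[-80.5, 42.4], [76.9, 82.1]]
z 20.0 ctr [ -1.8 -37.3] size [ 88.9 161.9] ang 89.8 ext [[-82.2, -81.7], [78.7, -4.1]]
([681.3, -411.9], [32.2, 28.7], -21.8, 32.8, 55)
([657.4, -247.2], [160.6, 39.3], 89.2, 39.5, 552)
([566.2, -434.2], [164.2, 40.9], -89.8, 39.9, 582)
([443.9, -431.8], [165.3, 39.8], 89.4, 40.1, 603)
([427.1, -236.8], [162.8, 39.6], 89.0, 39.6, 594)
[0.0771, -0.1647, 0.0318, 0.0008, 0.0018, 0.8449] rows 4.5
[-0.0777, -0.1579, 0.0, 0.0, 0.0, 0.7243] rows 3.9
```

Emit:
carry_out(
  deltas=[0.018,-0.036,0.007,0,0,0.17,0.036,-0.072,0.014,0,0,0.34,0.054,-0.11,0.021,0,0,0.51,0.07,-0.147,0.028,0,0,0.68,0.0771,-0.1647,0.0318,0,0,0.845],
)

```text
time: 25.18
eef_pos: [0.4973, -0.076, 0.1465]
tcp_rot: [0.426, 0.905, -0.0, -0.002]
contact_force: [0.7, 0.1, -0.7]
opening: 0.581
finger_force: 0.0
```

Emit:
carry_out(
  deltas=[-0.019,-0.04,0,0,0,0.18,-0.039,-0.08,0,0,0,0.36,-0.058,-0.118,0,0,0,0.54,-0.0777,-0.158,0,0,0,0.7243,-0.0777,-0.158,0,0,0,0.7243],
  grip=85,
)

```text
time: 25.8
eef_pos: [0.4269, -0.2375, 0.1474]
tcp_rot: [0.718, 0.696, -0.0, -0.001]
contact_force: [-0.4, 0.7, -0.2]
opening: 0.85
finger_force: 0.0
```

Emit:
carry_out(
  deltas=[0,0,0,0,0,0,0,0,0,0,0,0,0,0,0,0,0,0],
)

```text
time: 26.18
eef_pos: [0.4289, -0.2351, 0.1487]
tcp_rot: [0.716, 0.698, 0.0, -0.0]
contact_force: [-0.9, -0.2, 0.6]
opening: 0.847
finger_force: 0.0
```

```bash
python3 - <<'E'
from h import *
s,p,d=snap("wrist"); print(s["time"],s["eef_pos"],theta(s))
K,k,T=cam("wrist",s);P=cloud(d,K,k,T)
for r in rects(P,.03,.05,(.35,.8,-.6,-.1),minpts=200): print(r)
plan((428,-236,150,-1.5))
E
```

```text
26.175 [ 0.42889593 -0.23511644  0.14871252] -1.3874386920124746
([427.4, -235.3], [159.9, 40.1], 87.7, 39.5, 8736)
([639.7, -261.1], [135.5, 26.1], -80.0, 39.1, 2505)
([444.4, -379.2], [61.4, 40.3], -89.7, 39.5, 2138)
([681.1, -405.1], [18.5, 17.3], 13.9, 31.8, 229)
([577.3, -439.5], [34.0, 23.2], 85.3, 39.7, 450)
[-0.0007, -0.0009, -0.0012, -0.0002, -0.0002, 0.0017] rows 0.0
```

Emit:
carry_out(
  deltas=[0.0008,-0.0006,0.05,0,0,0.016,0.0008,-0.0006,0.1,0,0,0.016,0.0008,-0.0006,0.13,0,0,0.016,0.0008,-0.0006,0.139,0,0,0.016,0.0008,-0.0006,0.139,0,0,0.016],
)

```text
time: 26.85
eef_pos: [0.4284, -0.2353, 0.0102]
tcp_rot: [0.722, 0.692, -0.0, -0.0]
contact_force: [0.5, -0.9, 0.0]
opening: 0.85
finger_force: 0.0
```

Emit:
carry_out(
  deltas=[0,0,0,0,0,0,0,0,0,0,0,0,0,0,0,0,0,0,0,0,0,0,0,0],
  grip=0,
)

```text
time: 27.35
eef_pos: [0.4292, -0.2363, 0.0118]
tcp_rot: [0.722, 0.692, 0.0, 0.002]
contact_force: [-0.5, 0.8, 6.3]
opening: 0.457
finger_force: 83.5
```

Emit:
carry_out(
  deltas=[0,0,-0.03,0,0,0,0,0,-0.07,0,0,0,0,0,-0.11,0,0,0,0,0,-0.13,0,0,0,0,0,-0.13,0,0,0],
)

```text
time: 27.98
eef_pos: [0.4284, -0.2356, 0.1409]
tcp_rot: [0.722, 0.692, 0.0, 0.001]
contact_force: [-0.1, -0.4, -5.4]
opening: 0.455
finger_force: 82.7
```

```bash
python3 - <<'E'
from h import *
s,p,d=snap("wrist"); K,k,T=cam("wrist",s);P=cloud(d,K,k,T); print(s["eef_pos"],theta(s),s["opening"])
print(inhand(P,s))
B=np.array([578.,25.4]);a=np.radians(-1.65);Rm=np.array([[np.cos(a),-np.sin(a)],[np.sin(a),np.cos(a)]])
t=B+Rm@[0,-62]; print(t)
plan((500,-140,140,45),(*t,120,88.35))
E
```

```text
[ 0.42839502 -0.23558352  0.14087456] -2.423791718281775 0.45489016192510046
('end x', 80.7, array([50.4, -0.8]), array([60.8, 40.3]), 0.1, 'top z', np.float64(-27.8), 16885)
[576.21477495 -36.57429283]
[0.0978, 0.0684, -0.0008, -0.0003, -0.0006, -0.8278] rows 4.4
[0.0192, 0.127, 0.02, 0.0, 0.0, -0.7566] rows 4.1
```

Emit:
carry_out(
  deltas=[0.02,0.014,0,0,0,-0.17,0.04,0.028,0,0,0,-0.34,0.06,0.042,0,0,0,-0.51,0.08,0.056,0,0,0,-0.68,0.0978,0.0684,0,0,0,-0.828],
)

```text
time: 28.65
eef_pos: [0.4993, -0.1389, 0.1369]
tcp_rot: [0.38, 0.925, 0.0, -0.003]
contact_force: [0.7, -0.5, -4.9]
opening: 0.455
finger_force: 82.4
```

Emit:
carry_out(
  deltas=[0.005,0.032,0.005,0,0,-0.19,0.01,0.064,0.01,0,0,-0.38,0.015,0.096,0.015,0,0,-0.57,0.0192,0.127,0.02,0,0,-0.7566,0.0192,0.127,0.02,0,0,-0.7566],
)

```text
time: 29.28
eef_pos: [0.5754, -0.0351, 0.1164]
tcp_rot: [0.013, 1.0, 0.001, -0.003]
contact_force: [-0.3, 0.1, -5.8]
opening: 0.455
finger_force: 82.5
```

Emit:
carry_out(
  deltas=[0,0,0,0,0,0,0,0,0,0,0,0,0,0,0,0,0,0,0,0,0,0,0,0],
)

```text
time: 29.78
eef_pos: [0.5766, -0.0375, 0.1201]
tcp_rot: [0.015, 1.0, -0.0, 0.0]
contact_force: [-0.1, -0.3, -3.8]
opening: 0.454
finger_force: 82.5
```

```bash
python3 - <<'E'
from h import *
s,p,d=snap("wrist"); K,k,T=cam("wrist",s);P=cloud(d,K,k,T); print(s["time"],s["eef_pos"],theta(s))
print(inhand(P,s)); stand(P,(.02,.06))
plan((576.2,-36.6,120,88.35))
E
```

```text
29.775 [ 0.57661121 -0.03754336  0.12013394] 88.31238022402515
('end x', 81.0, array([50.5,  0.4]), array([61. , 40.4]), 0.0, 'top z', np.float64(-27.8), 16932)
z 20.0 ctr [-1.1 28.9] size [162.9 100.6] ang 0.4 ext [[-82.3, -20.2], [77.6, 49.4]]
z 60.0 ctr [-1.2 62.5] size [159.3  41.9] ang 0.1 ext [[-80.4, 42.1], [76.0, 82.3]]
[0.0005, 0.0008, 0.0001, -0.0001, 0.0003, -0.0005] rows 0.0
```

Emit:
carry_out(
  deltas=[0.0003,0.0006,0.03,0,0,0,0.0003,0.0006,0.06,0,0,0,0.0003,0.0006,0.08,0,0,0,0.0003,0.0006,0.084,0,0,0,0.0003,0.0006,0.084,0,0,0],
)

```text
time: 30.45
eef_pos: [0.577, -0.0366, 0.0365]
tcp_rot: [0.014, 1.0, -0.0, 0.0]
contact_force: [0.1, -2.1, -5.3]
opening: 0.453
finger_force: 82.4
```

Emit:
carry_out(
  deltas=[0,0,0.001,0,0,0,0,0,0.0015,0,0,0,0,0,0.0015,0,0,0],
)

```text
time: 30.82
eef_pos: [0.5767, -0.0365, 0.0349]
tcp_rot: [0.014, 1.0, -0.0, 0.0]
contact_force: [-0.2, -0.4, -4.5]
opening: 0.453
finger_force: 82.4
```

Emit:
carry_out(
  deltas=[0.0004,0,0.001,0,0,0,0.0004,0,0.0025,0,0,0,0.0004,0,0.0035,0,0,0,0.0004,0,0.0035,0,0,0],
)

```text
time: 31.32
eef_pos: [0.5762, -0.0365, 0.0318]
tcp_rot: [0.014, 1.0, -0.0, -0.0]
contact_force: [-4.6, -0.5, 4.1]
opening: 0.45
finger_force: 83.4
```

Emit:
carry_out(
  deltas=[0,0,0,0,0,0,0,0,0,0,0,0,0,0,0,0,0,0],
  grip=60,
)

```text
time: 31.7
eef_pos: [0.5765, -0.0366, 0.0312]
tcp_rot: [0.014, 1.0, -0.0, 0.001]
contact_force: [-0.5, 0.1, -0.0]
opening: 0.6
finger_force: 0.0
```

Emit:
carry_out(
  deltas=[0,0,-0.02,0,0,0,0,0,-0.06,0,0,0,0,0,-0.11,0,0,0,0,0,-0.15,0,0,0,0,0,-0.15,0,0,0],
)

```text
time: 32.33
eef_pos: [0.5791, -0.0371, 0.1876]
tcp_rot: [0.014, 1.0, -0.001, 0.006]
contact_force: [0.2, 0.4, -0.2]
opening: 0.606
finger_force: 0.0
```

```bash
python3 - <<'E'
from h import *
s,p,d=snap("wrist"); K,k,T=cam("wrist",s);P=cloud(d,K,k,T); print(s["time"],s["eef_pos"],theta(s))
stand(P,(.02,.06))
s,p,d=snap("top"); K,k,T=cam("top");P=cloud(d,K,k,T)
for r in rects(P,.03,.05,(.35,.8,-.52,-.05)): print(r)
E
```

```text
32.325 [ 0.57911275 -0.03711769  0.18761173] 88.37545821307761
z 20.0 ctr [-1.6 -1.3] size [162.  160.4] ang 0.3 ext [[-82.4, -48.4], [78.3, 44.7]]
z 60.0 ctr [ -0.9 -61.7] size [158.5  40.2] ang 0.1 ext [[-80.1, -81.5], [77.1, -41.9]]
z 60.0 ctr [-0.9 62.5] size [159.9  41.5] ang 0.4 ext [[-80.1, 42.3], [77.2, 82.4]]
([679.3, -411.6], [29.7, 28.1], 27.4, 32.9, 57)
([657.4, -253.6], [147.0, 39.7], 89.2, 39.5, 502)
([566.1, -435.0], [165.8, 40.4], -89.2, 39.9, 582)
([443.5, -432.0], [164.0, 39.9], 89.7, 39.8, 602)
```

Bottom layer is flush. Next is prism 3 at (657,-247), for the crosswise layer.

```bash
python3 - <<'E'
from h import *
plan((618,-140,165,44),(658.5,-247,150,-0.8))
E
```

```text
[-0.0447, -0.1023, 0.0173, 0.0004, 0.002, 0.7744] rows 4.1
[-0.1051, -0.0452, 0.015, 0.0, 0.0, 0.7819] rows 4.2
```

Emit:
carry_out(
  deltas=[-0.011,-0.025,0,0,0,0.18,-0.022,-0.05,0.005,0,0,0.36,-0.033,-0.076,0.01,0,0,0.54,-0.0447,-0.1023,0.017,0,0,0.72,-0.0447,-0.1023,0.017,0,0,0.7744],
)

```text
time: 33.05
eef_pos: [0.6167, -0.1414, 0.1608]
tcp_rot: [0.393, 0.92, -0.0, -0.003]
contact_force: [0.0, 0.1, -2.0]
opening: 0.601
finger_force: 0.0
```

Emit:
carry_out(
  deltas=[-0.026,-0.011,0.004,0,0,0.18,-0.052,-0.022,0.008,0,0,0.36,-0.078,-0.033,0.012,0,0,0.54,-0.105,-0.045,0.015,0,0,0.72,-0.105,-0.045,0.015,0,0,0.782],
  grip=85,
)

```text
time: 33.67
eef_pos: [0.6573, -0.2484, 0.1459]
tcp_rot: [0.714, 0.7, -0.001, -0.002]
contact_force: [-0.1, 1.2, 0.1]
opening: 0.85
finger_force: 0.0
```

Emit:
carry_out(
  deltas=[0,0,0,0,0,0,0,0,0,0,0,0,0,0,0,0,0,0,0,0,0,0,0,0],
)

```text
time: 34.17
eef_pos: [0.6584, -0.2464, 0.149]
tcp_rot: [0.712, 0.702, 0.0, 0.0]
contact_force: [-0.5, 0.0, 0.3]
opening: 0.851
finger_force: 0.0
```

```bash
python3 - <<'E'
from h import *
s,p,d=snap("wrist"); print(s["time"],s["eef_pos"],theta(s))
K,k,T=cam("wrist",s);P=cloud(d,K,k,T)
for r in rects(P,.03,.05,(.35,.8,-.6,-.1),minpts=500): print(r)
E
```

```text
34.175 [ 0.65835306 -0.2464465   0.1490207 ] -0.7697784794275988
([659.5, -246.0], [158.6, 40.2], 88.9, 39.5, 8722)
([444.3, -369.5], [42.1, 40.8], -0.2, 39.2, 1047)
([577.7, -394.3], [84.1, 20.4], 89.8, 39.3, 1086)
```

Emit:
carry_out(
  deltas=[0.0006,0.0017,0.05,0,0,0.005,0.0006,0.0017,0.1,0,0,0.005,0.0006,0.0017,0.13,0,0,0.005,0.0006,0.0017,0.1395,0,0,0.005,0.0006,0.0017,0.1395,0,0,0.005],
)

```text
time: 34.85
eef_pos: [0.6603, -0.2463, 0.0096]
tcp_rot: [0.714, 0.7, -0.0, 0.0]
contact_force: [-0.4, -0.2, 0.3]
opening: 0.852
finger_force: 0.0
```

Emit:
carry_out(
  deltas=[0,0,0,0,0,0,0,0,0,0,0,0,0,0,0,0,0,0,0,0,0,0,0,0],
  grip=0,
)

```text
time: 35.35
eef_pos: [0.6614, -0.247, 0.0121]
tcp_rot: [0.714, 0.7, 0.0, 0.002]
contact_force: [-1.8, 0.2, 6.0]
opening: 0.453
finger_force: 83.1
```

Emit:
carry_out(
  deltas=[0,0,-0.03,0,0,0,0,0,-0.07,0,0,0,0,0,-0.11,0,0,0,0,0,-0.14,0,0,0,0,0,-0.14,0,0,0],
)

```text
time: 35.98
eef_pos: [0.661, -0.2466, 0.1513]
tcp_rot: [0.714, 0.7, 0.001, 0.002]
contact_force: [0.3, -0.4, -6.6]
opening: 0.454
finger_force: 82.6
```

```bash
python3 - <<'E'
from h import *
s,p,d=snap("wrist"); K,k,T=cam("wrist",s);P=cloud(d,K,k,T); print(s["eef_pos"],theta(s),s["opening"])
print(inhand(P,s))
plan((640,23.6,160,-1.65))
E
```

```text
[ 0.66099461 -0.24664101  0.15130001] -1.0926642858115767 0.4542403995653729
('end x', 80.4, array([50.3, -0.9]), array([40.5, 60.4]), 89.9, 'top z', np.float64(-27.5), 16693)
[0.2692, -0.0248, -0.0113, -0.0004, -0.0002, 0.0097] rows 4.3
```

Emit:
carry_out(
  deltas=[0.055,-0.005,-0.01,0,0,0.01,0.11,-0.01,-0.01,0,0,0.01,0.165,-0.015,-0.01,0,0,0.01,0.22,-0.02,-0.01,0,0,0.01,0.2695,-0.0248,-0.01,0,0,0.01],
)

```text
time: 36.65
eef_pos: [0.6377, 0.026, 0.155]
tcp_rot: [0.717, 0.697, -0.002, -0.003]
contact_force: [0.9, 0.2, -5.1]
opening: 0.455
finger_force: 82.6
```

Emit:
carry_out(
  deltas=[0,0,0,0,0,0,0,0,0.02,0,0,0,0,0,0.02,0,0,0,0,0,0.02,0,0,0],
)

```text
time: 37.15
eef_pos: [0.6399, 0.0225, 0.138]
tcp_rot: [0.718, 0.696, -0.001, -0.001]
contact_force: [0.5, 0.0, -5.5]
opening: 0.449
finger_force: 82.2
```

```bash
python3 - <<'E'
from h import *
s,p,d=snap("wrist"); cv2.imwrite("pics/w7.png",p[...,::-1]);K,k,T=cam("wrist",s);P=cloud(d,K,k,T); print(s["time"],s["eef_pos"],theta(s))
print(inhand(P,s)); stand(P,(.02,.06))
plan((640,23.9,74,-1.65))
E
```

```text
37.15 [0.6399302  0.02250784 0.13797984] -1.7724435331979072
('end x', 80.4, array([50.3, -0.9]), array([60.5, 40.5]), 0.0, 'top z', np.float64(-27.5), 16717)
z 20.0 ctr [-33.   -3.4] size [77.8 97.5] ang 89.9 ext [[-80.7, -41.7], [15.2, 35.2]]
z 60.0 ctr [-1.4 62.3] size [ 40.5 160.1] ang 89.9 ext [[-79.8, 42.3], [68.1, 82.4]]
z 60.0 ctr [-36.3 -61.5] size [41.9 90.4] ang 89.6 ext [[-80.4, -80.8], [4.6, -41.0]]
[0.0013, -0.0005, 0.065, -0.0004, 0.0, -0.002] rows 1.0
```

Emit:
carry_out(
  deltas=[0.001,0,0.03,0,0,0,0.001,0,0.055,0,0,0,0.001,0,0.062,0,0,0,0.001,0,0.062,0,0,0,0.001,0,0.062,0,0,0],
)

```text
time: 37.83
eef_pos: [0.6418, 0.0244, 0.0793]
tcp_rot: [0.717, 0.697, 0.001, 0.001]
contact_force: [0.0, 0.4, -7.0]
opening: 0.456
finger_force: 82.2
```

Emit:
carry_out(
  deltas=[0,0,0,0,0,0,0,0,0,0,0,0],
)

```text
time: 38.08
eef_pos: [0.6409, 0.0247, 0.0783]
tcp_rot: [0.717, 0.697, 0.0, 0.001]
contact_force: [-0.3, -0.6, -6.1]
opening: 0.451
finger_force: 82.2
```

Emit:
carry_out(
  deltas=[-0.0007,-0.0008,0.002,0,0,0,-0.0007,-0.0008,0.004,0,0,0,-0.0007,-0.0008,0.0055,0,0,0,-0.0007,-0.0008,0.0065,0,0,0,-0.0007,-0.0008,0.0065,0,0,0],
)

```text
time: 38.7
eef_pos: [0.6398, 0.024, 0.0721]
tcp_rot: [0.717, 0.697, 0.0, 0.0]
contact_force: [-4.7, 0.6, 2.7]
opening: 0.455
finger_force: 83.5
```

Down. Release, rise, and head for prism 5 at (566,-433).

Emit:
carry_out(
  deltas=[0,0,0,0,0,0,0,0,0,0,0,0,0,0,0,0,0,0],
  grip=60,
)

```text
time: 39.08
eef_pos: [0.6403, 0.024, 0.0714]
tcp_rot: [0.717, 0.697, 0.001, 0.001]
contact_force: [1.0, 0.1, -0.1]
opening: 0.603
finger_force: 0.0
```

Emit:
carry_out(
  deltas=[0,0,-0.02,0,0,0,0,0,-0.06,0,0,0,0,0,-0.1,0,0,0,0,0,-0.13,0,0,0,0,0,-0.13,0,0,0],
)

```text
time: 39.7
eef_pos: [0.642, 0.0238, 0.2064]
tcp_rot: [0.717, 0.697, 0.003, 0.004]
contact_force: [-0.3, 0.5, -0.1]
opening: 0.601
finger_force: 0.0
```

```bash
python3 - <<'E'
from h import *
s,p,d=snap("wrist"); K,k,T=cam("wrist",s);P=cloud(d,K,k,T); print(s["time"],s["eef_pos"],theta(s))
stand(P,(.02,.06,.1))
plan((600,-190,180,0),(567.5,-433,150,0.5))
E
```

```text
39.7 [0.64200413 0.02382226 0.20636592] -1.6605336970047493
z 20.0 ctr [-23.9  -2.7] size [ 78.6 117.3] ang 89.8 ext [[-81.1, -41.3], [33.8, 36.5]]
z 60.0 ctr [-1.6 62.4] size [ 40.3 159.2] ang 89.9 ext [[-79.8, 42.4], [64.0, 82.5]]
z 60.0 ctr [-21.9 -61.1] size [119.5  41.4] ang 0.5 ext [[-80.2, -81.2], [37.2, -40.9]]
z 100.0 ctr [61.1  1.2] size [ 40.2 158.6] ang 0.0 ext [[41.2, -76.8], [80.9, 80.5]]
[-0.215, -0.0345, 0.0233, 0.0045, 0.0005, -0.0291] rows 3.5
[-0.243, -0.0325, 0.03, 0.0, 0.0, -0.0087] rows 4.0
```

Emit:
carry_out(
  deltas=[-0.054,-0.009,0.006,0,0,-0.007,-0.108,-0.018,0.012,0,0,-0.015,-0.162,-0.026,0.018,0,0,-0.022,-0.215,-0.0345,0.023,0,0,-0.029],
)

```text
time: 40.25
eef_pos: [0.5973, -0.1909, 0.1755]
tcp_rot: [0.707, 0.707, -0.001, -0.002]
contact_force: [1.8, -0.8, 0.2]
opening: 0.602
finger_force: 0.0
```

Emit:
carry_out(
  deltas=[-0.061,-0.008,0.008,0,0,0,-0.121,-0.016,0.015,0,0,0,-0.182,-0.024,0.022,0,0,-0.009,-0.243,-0.0325,0.03,0,0,-0.009,-0.243,-0.0325,0.03,0,0,-0.009],
  grip=85,
)

```text
time: 40.88
eef_pos: [0.5635, -0.4362, 0.1442]
tcp_rot: [0.706, 0.708, -0.0, -0.002]
contact_force: [-0.4, 1.3, 0.1]
opening: 0.85
finger_force: 0.0
```

Emit:
carry_out(
  deltas=[0,0,0,0,0,0,0,0,0,0,0,0,0,0,0,0,0,0,0,0,0,0,0,0],
)

```text
time: 41.38
eef_pos: [0.5669, -0.4319, 0.1484]
tcp_rot: [0.703, 0.711, 0.0, 0.0]
contact_force: [0.4, 0.7, -0.8]
opening: 0.848
finger_force: 0.0
```

```bash
python3 - <<'E'
from h import *
s,p,d=snap("wrist"); print(s["time"],s["eef_pos"],theta(s))
K,k,T=cam("wrist",s);P=cloud(d,K,k,T)
for r in rects(P,.03,.05,(.35,.8,-.6,-.1),minpts=500): print(r)
E
```

```text
41.375 [ 0.56688409 -0.43192606  0.14835729] 0.5874578697428631
([444.4, -430.4], [160.4, 41.8], -89.6, 39.4, 9304)
([567.0, -433.1], [159.0, 40.2], -89.9, 39.5, 8717)
([681.6, -413.5], [30.7, 30.6], -20.1, 31.7, 895)
([573.6, -591.4], [43.3, 17.0], -0.3, 38.9, 620)
```

Emit:
carry_out(
  deltas=[-0.001,0.0008,0.05,0,0,0.007,-0.001,0.0008,0.1,0,0,0.007,-0.001,0.0008,0.13,0,0,0.007,-0.001,0.0008,0.139,0,0,0.007,-0.001,0.0008,0.139,0,0,0.007],
)

```text
time: 42.05
eef_pos: [0.5674, -0.4339, 0.0093]
tcp_rot: [0.706, 0.708, 0.0, 0.0]
contact_force: [-0.3, 0.4, -0.6]
opening: 0.851
finger_force: 0.0
```

Emit:
carry_out(
  deltas=[0,0,0,0,0,0,0,0,0,0,0,0,0,0,0,0,0,0,0,0,0,0,0,0],
  grip=0,
)

```text
time: 42.55
eef_pos: [0.5682, -0.435, 0.0116]
tcp_rot: [0.706, 0.708, -0.0, 0.002]
contact_force: [-0.4, 0.7, 5.6]
opening: 0.45
finger_force: 83.4
```

Emit:
carry_out(
  deltas=[0,0,-0.03,0,0,0,0,0,-0.07,0,0,0,0,0,-0.11,0,0,0,0,0,-0.14,0,0,0,0,0,-0.14,0,0,0],
)

```text
time: 43.18
eef_pos: [0.5679, -0.4345, 0.1509]
tcp_rot: [0.706, 0.708, 0.0, 0.002]
contact_force: [1.4, -0.3, -6.4]
opening: 0.454
finger_force: 82.5
```

```bash
python3 - <<'E'
from h import *
s,p,d=snap("wrist"); K,k,T=cam("wrist",s);P=cloud(d,K,k,T); print(s["eef_pos"],theta(s),s["opening"])
print(inhand(P,s))
plan((540,-200,160,-1),(516,27.2,150,-1.65))
E
```

```text
[ 0.56793879 -0.43454966  0.15085396] 0.10776066494683721 0.4543688709556926
('end x', 81.4, array([50.8, -0.7]), array([61.5, 40.4]), 0.0, 'top z', np.float64(-28.0), 17181)
[0.2335, -0.0264, -0.0118, -0.0004, -0.0005, 0.0194] rows 3.8
[0.2267, -0.028, 0.01, 0.0, 0.0, 0.0113] rows 3.7
```

Emit:
carry_out(
  deltas=[0.058,-0.007,-0.003,0,0,0.005,0.116,-0.013,-0.006,0,0,0.01,0.175,-0.02,-0.009,0,0,0.015,0.2335,-0.0264,-0.0118,0,0,0.0194],
)

```text
time: 43.72
eef_pos: [0.5379, -0.1974, 0.1568]
tcp_rot: [0.714, 0.701, -0.001, -0.003]
contact_force: [1.6, 0.2, -5.6]
opening: 0.455
finger_force: 82.4
```

Emit:
carry_out(
  deltas=[0.056,-0.007,0.002,0,0,0.003,0.112,-0.014,0.005,0,0,0.006,0.17,-0.021,0.008,0,0,0.011,0.2256,-0.028,0.01,0,0,0.011,0.2256,-0.028,0.01,0,0,0.011],
)

```text
time: 44.35
eef_pos: [0.5127, 0.0296, 0.1468]
tcp_rot: [0.715, 0.699, -0.002, -0.003]
contact_force: [0.6, -1.1, -6.3]
opening: 0.455
finger_force: 82.5
```

Emit:
carry_out(
  deltas=[0,0,0.02,0,0,0,0,0,0.045,0,0,0,0,0,0.066,0,0,0,0,0,0.066,0,0,0,0,0,0.066,0,0,0],
)

```text
time: 44.98
eef_pos: [0.5162, 0.0251, 0.0844]
tcp_rot: [0.717, 0.697, -0.0, -0.0]
contact_force: [0.4, 0.1, -4.9]
opening: 0.458
finger_force: 82.3
```

```bash
python3 - <<'E'
from h import *
s,p,d=snap("wrist"); K,k,T=cam("wrist",s);P=cloud(d,K,k,T); print(s["time"],s["eef_pos"],theta(s))
print(inhand(P,s)); stand(P,(.02,.06,.1))
plan((516,26.1,74,-1.65))
E
```

```text
44.975 [0.51620663 0.02510441 0.08444394] -1.6698720006952197
('end x', 81.4, array([50.8, -0.7]), array([61.5, 40.4]), 0.1, 'top z', np.float64(-28.1), 17182)
z 20.0 ctr [20.5 -4. ] size [94.3 77.1] ang 0.1 ext [[-26.0, -41.7], [66.5, 33.8]]
z 60.0 ctr [-16.6  28.9] size [137.5 145.6] ang 78.9 ext [[-72.2, -47.3], [45.6, 82.5]]
z 100.0 ctr [45.1 -2.5] size [ 27.2 142. ] ang 13.9 ext [[40.4, -64.2], [72.4, 63.4]]
[0.0009, -0.0008, 0.0112, 0.001, 0.0002, -0.0002] rows 0.2
```

Emit:
carry_out(
  deltas=[0.0009,-0.0003,0.003,0,0,0,0.0009,-0.0003,0.006,0,0,0,0.0009,-0.0003,0.009,0,0,0,0.0009,-0.0003,0.01,0,0,0,0.0009,-0.0003,0.01,0,0,0],
)

```text
time: 45.65
eef_pos: [0.5159, 0.0266, 0.0746]
tcp_rot: [0.717, 0.697, -0.0, -0.0]
contact_force: [0.1, -0.6, -6.3]
opening: 0.455
finger_force: 82.4
```

Emit:
carry_out(
  deltas=[0,0,0,0,0,0,0,0,0,0,0,0],
)

```text
time: 45.9
eef_pos: [0.5161, 0.0265, 0.0748]
tcp_rot: [0.717, 0.697, 0.0, 0.0]
contact_force: [-0.0, 0.6, -6.3]
opening: 0.455
finger_force: 82.4
```

Emit:
carry_out(
  deltas=[-0.0003,0,0.0015,0,0,0,-0.0003,0,0.003,0,0,0,-0.0003,0,0.0035,0,0,0,-0.0003,0,0.0035,0,0,0],
)

```text
time: 46.4
eef_pos: [0.516, 0.0262, 0.0716]
tcp_rot: [0.717, 0.697, -0.0, -0.0]
contact_force: [-1.4, 0.8, -2.6]
opening: 0.455
finger_force: 83.0
```

Emit:
carry_out(
  deltas=[0,0,0,0,0,0,0,0,0,0,0,0,0,0,0,0,0,0],
  grip=60,
)

```text
time: 46.78
eef_pos: [0.5168, 0.0261, 0.072]
tcp_rot: [0.717, 0.697, 0.001, 0.001]
contact_force: [-0.6, -0.8, -0.0]
opening: 0.597
finger_force: 0.0
```

Emit:
carry_out(
  deltas=[0,0,-0.02,0,0,0,0,0,-0.06,0,0,0,0,0,-0.1,0,0,0,0,0,-0.13,0,0,0,0,0,-0.13,0,0,0],
)

```text
time: 47.4
eef_pos: [0.5181, 0.026, 0.2047]
tcp_rot: [0.717, 0.697, 0.002, 0.003]
contact_force: [0.4, 0.4, -0.1]
opening: 0.602
finger_force: 0.0
```

```bash
python3 - <<'E'
from h import *
s,p,d=snap("wrist"); K,k,T=cam("wrist",s);P=cloud(d,K,k,T); print(s["time"],s["eef_pos"],theta(s))
stand(P,(.02,.06,.1))
plan((480,-200,180,-1),(445.2,-430.5,150,0.4))
E
```

```text
47.4 [0.51806133 0.02597032 0.20470353] -1.6291274919653962
z 20.0 ctr [ 9.7 -2.1] size [93.6 79.1] ang 0.1 ext [[-36.2, -41.1], [55.7, 37.2]]
z 60.0 ctr [-10.4  65.5] size [ 89.2 143.5] ang 69.7 ext [[-71.3, 13.9], [52.4, 82.3]]
z 60.0 ctr [  1.4 -55.4] size [82.5 49.7] ang 0.0 ext [[-39.3, -79.9], [41.6, -40.5]]
z 100.0 ctr [-62.8   0.5] size [158.7  40.1] ang 90.0 ext [[-82.7, -77.2], [-43.0, 79.8]]
z 100.0 ctr [61.6  1.6] size [ 41.8 159.4] ang 0.2 ext [[41.1, -76.9], [81.2, 80.5]]
[-0.2271, -0.0303, 0.0223, 0.0029, 0.0004, -0.011] rows 3.7
[-0.2311, -0.0308, 0.03, 0.0, 0.0, -0.0244] rows 3.8
```

Emit:
carry_out(
  deltas=[-0.057,-0.008,0.006,0,0,-0.003,-0.114,-0.015,0.012,0,0,-0.006,-0.17,-0.023,0.018,0,0,-0.01,-0.227,-0.0303,0.022,0,0,-0.011],
)

```text
time: 47.95
eef_pos: [0.4776, -0.2007, 0.1767]
tcp_rot: [0.713, 0.701, -0.0, -0.002]
contact_force: [0.9, -0.4, -0.2]
opening: 0.599
finger_force: 0.0
```

Emit:
carry_out(
  deltas=[-0.058,-0.008,0.008,0,0,-0.006,-0.116,-0.016,0.015,0,0,-0.012,-0.174,-0.024,0.022,0,0,-0.018,-0.231,-0.031,0.03,0,0,-0.024,-0.231,-0.031,0.03,0,0,-0.024],
  grip=85,
)

```text
time: 48.58
eef_pos: [0.4419, -0.4326, 0.1457]
tcp_rot: [0.706, 0.708, 0.0, -0.002]
contact_force: [0.3, 0.5, 0.8]
opening: 0.847
finger_force: 0.0
```

Emit:
carry_out(
  deltas=[0,0,0,0,0,0,0,0,0,0,0,0,0,0,0,0,0,0,0,0,0,0,0,0],
)

```text
time: 49.08
eef_pos: [0.4446, -0.4295, 0.1496]
tcp_rot: [0.704, 0.71, -0.0, 0.0]
contact_force: [-1.2, -0.4, -0.0]
opening: 0.852
finger_force: 0.0
```

```bash
python3 - <<'E'
from h import *
s,p,d=snap("wrist"); print(s["time"],s["eef_pos"],theta(s))
K,k,T=cam("wrist",s);P=cloud(d,K,k,T)
for r in rects(P,.03,.05,(.35,.8,-.6,-.1),minpts=500): print(r)
E
```

```text
49.075 [ 0.44464708 -0.42950456  0.1496232 ] 0.43958708345434705
([444.0, -430.4], [159.8, 40.1], 89.9, 39.5, 8682)
```

Emit:
carry_out(
  deltas=[-0.0003,0.0002,0.05,0,0,0.008,-0.0003,0.0002,0.1,0,0,0.008,-0.0003,0.0002,0.13,0,0,0.008,-0.0003,0.0002,0.14,0,0,0.008,-0.0003,0.0002,0.14,0,0,0.008],
)

```text
time: 49.75
eef_pos: [0.4446, -0.4306, 0.0094]
tcp_rot: [0.708, 0.707, 0.0, -0.0]
contact_force: [-0.6, -0.4, 0.8]
opening: 0.848
finger_force: 0.0
```

Emit:
carry_out(
  deltas=[0,0,0,0,0,0,0,0,0,0,0,0,0,0,0,0,0,0,0,0,0,0,0,0],
  grip=0,
)

```text
time: 50.25
eef_pos: [0.4452, -0.4318, 0.0115]
tcp_rot: [0.708, 0.707, -0.0, 0.002]
contact_force: [-2.0, 0.9, 6.4]
opening: 0.454
finger_force: 83.8
```

Emit:
carry_out(
  deltas=[0,0,-0.05,0,0,0,0,0,-0.1,0,0,0,0,0,-0.15,0,0,0,0,0,-0.19,0,0,0,0,0,-0.19,0,0,0],
)

```text
time: 50.88
eef_pos: [0.4454, -0.4317, 0.2021]
tcp_rot: [0.708, 0.707, -0.0, 0.003]
contact_force: [0.1, 0.1, -6.2]
opening: 0.453
finger_force: 84.0
```

```bash
python3 - <<'E'
from h import *
s,p,d=snap("wrist"); K,k,T=cam("wrist",s);P=cloud(d,K,k,T); print(s["eef_pos"],theta(s),s["opening"])
print(inhand(P,s))
plan((480,-270,200,29),(520,-150,200,59),(576.3,-36.6,195,88.35))
E
```

```text
[ 0.44543563 -0.43171904  0.20213733] -0.07994876508965063 0.45327911317472325
('end x', 81.4, array([50.7, -0.8]), array([40.5, 61.5]), 89.9, 'top z', np.float64(-28.1), 17205)
[0.1603, 0.0355, -0.0014, 0.0002, 0.0003, -0.5077] rows 2.7
[0.0856, 0.0932, 0.0, 0.0, 0.0, -0.5236] rows 2.8
[0.0101, 0.1262, 0.005, 0.0, 0.0, -0.5123] rows 2.7
```

Emit:
carry_out(
  deltas=[0.053,0.012,0,0,0,-0.169,0.107,0.024,0,0,0,-0.338,0.16,0.0355,0,0,0,-0.508,0.16,0.0355,0,0,0,-0.508],
)

```text
time: 51.42
eef_pos: [0.4785, -0.2652, 0.1939]
tcp_rot: [0.505, 0.863, 0.001, -0.005]
contact_force: [0.2, -0.2, -6.9]
opening: 0.455
finger_force: 83.7
```

Emit:
carry_out(
  deltas=[0.029,0.031,0,0,0,-0.174,0.057,0.062,0,0,0,-0.349,0.0856,0.0932,0,0,0,-0.5236,0.0856,0.0932,0,0,0,-0.5236],
)

```text
time: 51.92
eef_pos: [0.5189, -0.148, 0.1955]
tcp_rot: [0.266, 0.964, 0.001, -0.003]
contact_force: [-0.4, -0.8, -7.2]
opening: 0.451
finger_force: 84.0
```

Emit:
carry_out(
  deltas=[0.003,0.042,0,0,0,-0.17,0.006,0.084,0.003,0,0,-0.34,0.0095,0.1265,0.005,0,0,-0.512,0.0095,0.1265,0.005,0,0,-0.512,0.0095,0.1265,0.005,0,0,-0.512],
)

```text
time: 52.55
eef_pos: [0.5761, -0.0382, 0.1921]
tcp_rot: [0.015, 1.0, -0.0, -0.002]
contact_force: [-0.8, -0.4, -6.1]
opening: 0.452
finger_force: 84.5
```

Emit:
carry_out(
  deltas=[0,0,0.03,0,0,0,0,0,0.06,0,0,0,0,0,0.068,0,0,0,0,0,0.068,0,0,0,0,0,0.068,0,0,0],
)

```text
time: 53.18
eef_pos: [0.5782, -0.0379, 0.1279]
tcp_rot: [0.015, 1.0, -0.0, 0.001]
contact_force: [-0.2, 0.2, -6.3]
opening: 0.455
finger_force: 84.2
```

```bash
python3 - <<'E'
from h import *
s,p,d=snap("wrist"); K,k,T=cam("wrist",s);P=cloud(d,K,k,T); print(s["time"],s["eef_pos"],theta(s))
print(inhand(P,s)); stand(P,(.02,.06,.1))
plan((577,-36.6,113,88.35))
E
```

```text
53.175 [ 0.57820202 -0.03789713  0.12794344] 88.3055048206741
('end x', 81.6, array([50.9,  0.5]), array([61.7, 40.5]), 0.0, 'top z', np.float64(-28.1), 17238)
z 20.0 ctr [18.6 12.2] size [63.1 91.1] ang 89.9 ext [[-26.1, -18.9], [63.1, 43.2]]
z 60.0 ctr [ 3.6 37.7] size [91.1 77.1] ang 89.8 ext [[-34.4, -0.1], [41.7, 82.3]]
z 100.0 ctr [-62.8  -0.1] size [ 40.1 158.3] ang 0.0 ext [[-82.7, -69.0], [-43.0, 75.5]]
z 100.0 ctr [60. 39.] size [85.6 40.3] ang 89.3 ext [[40.4, -2.1], [79.4, 80.5]]
[0.0014, 0.0011, 0.0151, -0.0008, 0.0033, -0.0005] rows 0.2
```

Emit:
carry_out(
  deltas=[0.0009,0.0012,0.005,0,0,0,0.0009,0.0012,0.009,0,0,0,0.0009,0.0012,0.0125,0,0,0,0.0009,0.0012,0.0125,0,0,0,0.0009,0.0012,0.0125,0,0,0],
)

```text
time: 53.85
eef_pos: [0.5763, -0.0359, 0.1137]
tcp_rot: [0.014, 1.0, -0.0, 0.0]
contact_force: [-0.0, 0.0, -6.7]
opening: 0.456
finger_force: 84.3
```

Emit:
carry_out(
  deltas=[0,0,0,0,0,0,0,0,0,0,0,0],
)

```text
time: 54.1
eef_pos: [0.5763, -0.036, 0.1139]
tcp_rot: [0.014, 1.0, -0.0, 0.0]
contact_force: [-0.6, 0.5, -6.0]
opening: 0.451
finger_force: 84.3
```

Target is (577, -36.6), so a small correction, then lower about 2 mm.

Emit:
carry_out(
  deltas=[-0.0006,-0.0006,0.001,0,0,0,-0.0006,-0.0006,0.002,0,0,0,-0.0006,-0.0006,0.0027,0,0,0,-0.0006,-0.0006,0.0027,0,0,0],
)

```text
time: 54.6
eef_pos: [0.577, -0.0366, 0.1115]
tcp_rot: [0.014, 1.0, -0.0, 0.0]
contact_force: [-1.1, -0.2, -2.3]
opening: 0.455
finger_force: 85.1
```

Emit:
carry_out(
  deltas=[0,0,0,0,0,0,0,0,0,0,0,0,0,0,0,0,0,0],
  grip=60,
)

```text
time: 54.98
eef_pos: [0.5776, -0.0367, 0.1119]
tcp_rot: [0.014, 1.0, -0.0, 0.001]
contact_force: [-0.1, -0.2, -0.2]
opening: 0.599
finger_force: 0.0
```

Emit:
carry_out(
  deltas=[0,0,-0.02,0,0,0,0,0,-0.06,0,0,0,0,0,-0.1,0,0,0,0,0,-0.12,0,0,0,0,0,-0.12,0,0,0],
)

```text
time: 55.6
eef_pos: [0.5778, -0.0368, 0.2335]
tcp_rot: [0.014, 1.0, -0.001, 0.002]
contact_force: [0.1, -0.2, -0.1]
opening: 0.599
finger_force: 0.0
```

```bash
python3 - <<'E'
from h import *
s,p,d=snap("wrist"); cv2.imwrite("pics/w8.png",p[...,::-1]);K,k,T=cam("wrist",s);P=cloud(d,K,k,T); print(s["time"],s["eef_pos"],theta(s),s["contact_force"],s["opening"])
stand(P,(.02,.06,.1,.14))
s,p,d=snap("side"); cv2.imwrite("pics/side1.png",cv2.resize(p[90:250,170:370],(800,600),interpolation=cv2.INTER_CUBIC)[...,::-1])
E
```

```text
55.6 [ 0.57782723 -0.03678856  0.23350824] 88.35872075634654 [ 0.08104809 -0.19602999 -0.09820977] 0.5994991940035627
z 20.0 ctr [12.5  5.5] size [88.2 74.9] ang 0.1 ext [[-31.5, -31.5], [56.1, 42.6]]
z 60.0 ctr [ 2.1 59.8] size [47.3 78.7] ang 89.8 ext [[-37.0, 42.2], [41.1, 82.6]]
z 100.0 ctr [-62.7   1.3] size [ 40.2 160.9] ang 0.3 ext [[-82.8, -65.0], [-42.8, 79.6]]
z 100.0 ctr [60.3 21.3] size [119.9  40.4] ang 89.8 ext [[40.5, -38.0], [79.9, 80.2]]
z 140.0 ctr [ -1.  -61.8] size [ 40.2 158.9] ang 90.0 ext [[-80.4, -81.6], [76.8, -42.0]]
```

View pics/side1.png

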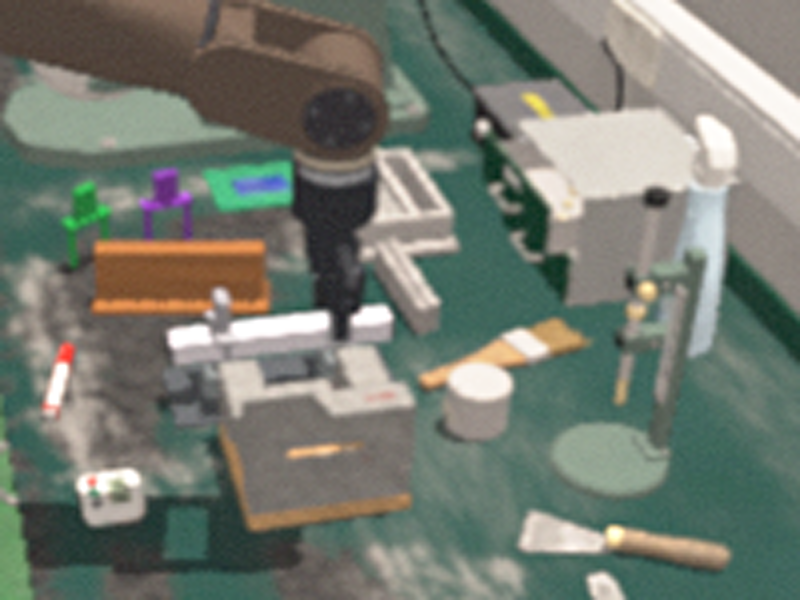

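View pics/w8.png

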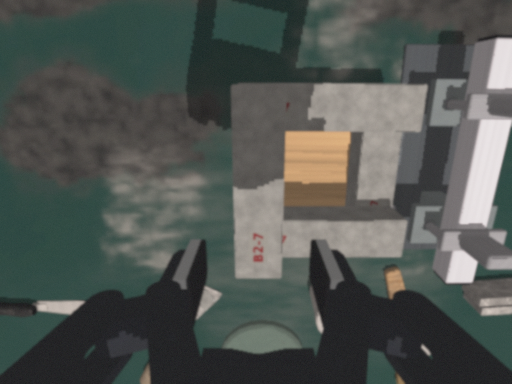

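The stack shows as three flush layers (pixels 232-425, 82-278). Both bolts are on the rail at (490,103) and (470,240), and the tin is untouched. Handing in.

```bash
python3 -c "
from plant import ctrl
print(ctrl.sign_off())"
```

```text
the job is handed in; nothing more can be done
None
```

Job handed in at about 56 s on the robot's clock: both U-bolts are fully home on the rail, and all five prisms are stacked in three crosswise layers, within about 1 mm of flush by my measurements; I have no verdict from the judge.

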